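Set the board frame to width, load it and shut the cover

ROBOT

A 6-joint arm with a two-finger parallel gripper is mounted at the origin on the work surface. World frame = base frame: x ahead of the robot, y to its left, z up, the work surface at z = 0. Lengths are in m, angles in rad, forces in N, time in s.
With the tool pointing down it reaches from about 0.25 to 0.725 m from the base axis. Payload 4 kg.
Tool frame: the origin (TCP) lies midway between the tips of the shut fingers; the grasp point (between the pads) lies 19 mm behind it; z points along the fingers, x is the direction in which the jaws open and shut, and the axes are right-handed (so a half turn about z gives the same grasp; the last joint's range is limited). The gripper opens to 85 mm and grips with 20 to 120 N. Pads are 22 mm wide; open, the fingers measure 114 mm over their backs; the gripper's body (76 mm by 85 mm) begins 54 mm behind the grasp point. The pads swing forward as they close: fully open they stand 13 mm farther back than shut.
Start: joints at [1.332, 0.241, 0.005, 1.335, 0, 1.571], TCP at [0.118, 0.486, 0.231] pointing down, gripper open.
Joint ranges: [-2.72, 2.72], [-1.05, 1.87], [-1.09, 1.28], [-1.99, 2.15], [-1.42, 1.44], [-3.14, 3.14]. Speed limits (rad/s): [2.79, 2.79, 3.14, 3.14, 3.14, 3.14].

INTERFACE

Orientations are given as a unit quaternion [x, y, z, w].
In Python, from workcell import bot, vision, ticket gives the robot as it stands.
- The arm moves only by the tool play_rows, never from a script. Its argument "deltas" is one flat list of numbers, 5 for each row, row after row: the opening, from 0 (shut) to 1 (fully open), then the shift along the tool's x, y, z in units of 60 mm (1.0 is 60 mm), then the turn about the tool's z in degrees. A call has 1 to 12 rows; each row shifts and turns the pose as measured when the row begins, along the tool's axes as they then stand; what a row does not reach is not made up. A row lasts 1/8 s, in which the tool goes at most 62.5 mm and 10.7 degrees, less where a joint would pass 70% of its speed; a pose out of reach is approached as far as the arm can. A call is refused whole if a number of a shift passes 1 or a number of a turn 10.7, either way. A call with a gripper value outside its range is refused whole. The fingers move at their own pace and stop on an object; the grip force is fixed at half the most. Time passes only in rows, so rows that do not move let the fingers close. It gives the time, the measured TCP pose, the force and the opening at its end, in the units of the state.
- bot.get_obs(): the state, without advancing time (a new reading comes with each control period).
- vision.camera(name): name is "side" or "top"; returns a dict with "color" (400x640x3 uint8, blue, green, red), "intrinsics" (3x3 intrinsics, pixels), "k1" (the pictures are not rectified: a ray, as slopes to the right and down, at radius r is drawn at 1 + k1 r^2 times it, then the intrinsics apply), "rvec" (rotation vector, rad) and "tvec" (3), from world to camera coordinates, as OpenCV has them. Camera axes: x right, y down, z forward; pixel columns grow to the right and rows downward; lengths in m; the calibration is good to about 2 mm. A picture is of the moment at which its call begins. There is no depth.
- ticket.job_done(): hands the job in, once; it reports no verdict.
The state is a dict: "clock": time; "joint_pos": joint angles; "joint_vel": joint speeds; "tau": joint torques, N m; "eef_pos": TCP position; "tool_rot": TCP orientation; "ft_force": force on the tool from outside, world axes, zero at the start; "ft_torque": the same for the moment, N m; "grip_width": finger opening in m.
Only numpy, scipy, OpenCV 4.12 (cv2) and the standard library are available. Lean on these libraries where they do the work, as an engineer would, in place of code of your own. Each camera call takes 0.05 s, during which the arm holds its last target. There are 200 camera calls.

TASK

Set up the board assembly frame for this batch: swing the clamp lever on its sliding rail open, slide the rail until its pointer stands at the one long line of the scale, and clamp it tight again. Then take every board out of the blue tray and lay them side by side, components up, flat on the ledges of the two rails, and when all of them are in, shut the cover fully over them. Leave the tools and other things on the bench where they are.

Things in the scene. Friction and masses are not known exactly. Their poses are not given: they have to be found in the camera images.
- frame: Board assembly frame, fixed on the bench: grey base plate 284 x 285 x 10 mm (x -142..142, y -165..120 mm in its axes) with two aluminium rails along its x. Origin on the bench surface; y runs across the rails from the sliding rail (-y) to the fixed one (+y), z up. Two cover stops, posts 8 x 16 mm, 72 mm high, at x = +-131, y = -12 mm.
- fixed_rail (a point): Middle of the fixed rail's ledge edge at its wall: frame x 0, y +80, z 30 mm. Rail 250 mm long along x. Its ledge, 12 mm wide (y 68..80), top 30 mm above the bench, carries the boards; over it a 4 mm upright wall face, then a 45 degree lead-in widening outwards up to z = 42 mm.
- sliding_rail (a point): The same point of the sliding rail, the fixed rail's mirror image, 244 mm long (its ledge reaches 12 mm to the +y side of this point). Moves with the rail. At the mark it is at frame y = -25 mm: the bay between the walls is then 105 mm wide, 81 mm between ledge edges.
- bay (a point): Centre of the bay when the rail is at the mark: frame x 0, y 27.5, z 30 mm (the ledges' height, so that of a seated board's underside); axes as the frame's. Boards lie side by side along x, each wholly on the rails (board centres within 95 mm of this point), at least 58 mm from centre to centre; there are no slots, any spacing will do.
- carriage (a joint): Position of the sliding rail in m along the frame's +y (towards the fixed rail): 0 fully out (bay widest), 0.060 at the mark, range 0 to 0.075. It starts further out than the mark. Clamped, it holds over 25 N; unclamped it needs about 3 N and stays where it is left.
- pointer (a point): Tip of the dark steel pointer on the +x end of the sliding rail, just over the scale; moves with the rail.
- mark (a point): The one long black line (15 mm, right across the white scale strip) on the base plate near its +x edge; the other scale ticks are short. The rail is set when pointer and line have the same y in the frame's axes. Axes as the frame's.
- finger_knob (a point): Black upright round knob on the sliding rail's saddle, 20 mm diameter, for sliding it by hand: pinch or push it. The point is 60 mm above the bench, 10 mm below the knob's top; the knob rises from the saddle top at 34 mm. Moves with the rail.
- lever (a joint): Clamp lever angle in rad about an upright axis: 0 = clamped tight at its stop (arm along the frame's +x), opening clockwise seen from above (arm swings out towards the frame's -y, away from the bay) up to 1.6. Starts clamped. The clamp bites over about the last 0.35 rad; the lever needs 2 to 4 N at its grip and stays where it is left.
- lever_grip (a point): Middle of the upright round black grip at the lever's end: 21 mm diameter, from 52 to 86 mm above the bench (the point is at 74 mm), 85 mm from the hub axis. Moves with rail and lever.
- lever_hub (a point): Where the lever's upright turning axis meets the saddle top (34 mm above the bench); the hub is 28 mm in diameter and 22 mm tall. 62 mm from the finger knob towards the frame's +x. Moves with the rail.
- cover (a joint): Opening angle in rad of the hold-down cover (aluminium rim, clear window; 250 x 130 x 6 mm). 0 = shut, level on its stops, underside 73 mm above the bench; a rubber strip under it clears seated boards by 2 mm. Starts open at 1.7 to 1.95, leaning out to the frame's +y. The stiff hinge stays at any angle and needs 1 to 4 N at the free edge: push it over from outside, then press it down from above.
- cover_edge (a point): Middle of the cover's free edge on its outer face (the upper one when shut), 130 mm from the hinge axis, which runs along the frame's x at y +104, z 73 mm. A black finger tab, 70 mm wide, stands out 16 mm beyond it. Moves with the cover.
- tray: Blue plastic tray, fixed, 172 (its x) x 244 (its y) x 16 mm high, walls and floor 4 mm, one divider each way: four compartments 80 x 116 mm with centres at x = +-42, y = +-60 mm. Origin at the centre of its underside.
- board1: Power-supply board, 56 (its x) x 100 (its y) x 3 mm, 0.16 kg. Origin: centre of its underside, z up. In the middle a transformer 26 (x) x 36 (y) mm, top 37 mm above the underside: grip it across its 26 mm. At x 13, y 37 mm a capacitor 16 mm wide, 23 high; at y -40 mm a connector 34 x 10 mm, 15 high. Its y must lie across the rails, either way round. Four alike; None from the start if absent.
- board2: Power-supply board, 56 (its x) x 100 (its y) x 3 mm, 0.16 kg. Origin: centre of its underside, z up. In the middle a transformer 26 (x) x 36 (y) mm, top 37 mm above the underside: grip it across its 26 mm. At x 13, y 37 mm a capacitor 16 mm wide, 23 high; at y -40 mm a connector 34 x 10 mm, 15 high. Its y must lie across the rails, either way round. Four alike; None from the start if absent.
- board3: Power-supply board, 56 (its x) x 100 (its y) x 3 mm, 0.16 kg. Origin: centre of its underside, z up. In the middle a transformer 26 (x) x 36 (y) mm, top 37 mm above the underside: grip it across its 26 mm. At x 13, y 37 mm a capacitor 16 mm wide, 23 high; at y -40 mm a connector 34 x 10 mm, 15 high. Its y must lie across the rails, either way round. Four alike; None from the start if absent.
- board4: Power-supply board, 56 (its x) x 100 (its y) x 3 mm, 0.16 kg. Origin: centre of its underside, z up. In the middle a transformer 26 (x) x 36 (y) mm, top 37 mm above the underside: grip it across its 26 mm. At x 13, y 37 mm a capacitor 16 mm wide, 23 high; at y -40 mm a connector 34 x 10 mm, 15 high. Its y must lie across the rails, either way round. Four alike; None from the start if absent.
- screwdriver: Bystander: screwdriver, 190 mm, lying on the bench nearer the robot. Leave alone.
- brush: Bystander: small brush, 160 mm, lying on the bench beside the frame. Leave alone.
- cutters: Bystander: side cutters, 130 mm, lying beyond the tray. Leave alone.
- flux_bottle: Bystander: bottle, 48 mm diameter, 110 mm high, beyond the frame. Leave alone.
- solder_spool: Bystander: solder spool, 64 mm diameter, 50 mm high, beyond the frame. Leave alone.
Not all that is in view belongs to the job. What is shaped like the board4 but orange is not meant. What is shaped like the board2 but pink is not meant.

How it is judged:
On the way, in this order (a step that is already met when the one before it is completed fails the run):
1. the clamp lever is swung open (value of joint lever above 0.9 rad), for 0.2 s.
2. the sliding rail is moved to the mark (pointer within 3 mm of the line) (y of pointer in the frame of mark between -0.003 and 0.003 m), for 0.2 s.
3. the lever is clamped again (within 0.15 rad of its stop) with the pointer still within 3 mm of the line (all of step 2 and value of joint lever below 0.15 rad), for 0.3 s.
4. every board lies flat on both ledges while the cover is still open, the rail clamped at the mark (all of step 3 and z of board1 in the frame of frame between 0.0265 and 0.0335 m and x of board1 in the frame of frame between -0.108 and 0.108 m and y of board1 in the frame of frame between 0.015 and 0.04 m and angle between each of board1, board2, board3, board4's own z axis and vertical below 0.07 rad and angle between the y axis of each of board1, board2, board3, board4 and the y axis of frame, either way round below 0.12 rad and linear speed of each of board1, board2, board3, board4 below 0.02 m/s and z of board2 in the frame of frame between 0.0265 and 0.0335 m and x of board2 in the frame of frame between -0.108 and 0.108 m and y of board2 in the frame of frame between 0.015 and 0.04 m and z of board3 in the frame of frame between 0.0265 and 0.0335 m and x of board3 in the frame of frame between -0.108 and 0.108 m and y of board3 in the frame of frame between 0.015 and 0.04 m and z of board4 in the frame of frame between 0.0265 and 0.0335 m and x of board4 in the frame of frame between -0.108 and 0.108 m and y of board4 in the frame of frame between 0.015 and 0.04 m and value of joint cover above 0.9 rad), for 0.2 s.
At the end, for the whole second after the job is handed in: Every board lies at rest, components up and flat (within 4 degrees) across both ledges (underside within 3.5 mm of ledge height, wholly on the rails, square within 7 degrees), the pointer is within 3 mm of the line, the lever within 0.15 rad of clamped, and the cover shut (under 0.06 rad) (all of step 3 and z of board1 in the frame of frame between 0.0265 and 0.0335 m and x of board1 in the frame of frame between -0.108 and 0.108 m and y of board1 in the frame of frame between 0.015 and 0.04 m and angle between each of board1, board2, board3, board4's own z axis and vertical below 0.07 rad and angle between the y axis of each of board1, board2, board3, board4 and the y axis of frame, either way round below 0.12 rad and linear speed of each of board1, board2, board3, board4 below 0.02 m/s and z of board2 in the frame of frame between 0.0265 and 0.0335 m and x of board2 in the frame of frame between -0.108 and 0.108 m and y of board2 in the frame of frame between 0.015 and 0.04 m and z of board3 in the frame of frame between 0.0265 and 0.0335 m and x of board3 in the frame of frame between -0.108 and 0.108 m and y of board3 in the frame of frame between 0.015 and 0.04 m and z of board4 in the frame of frame between 0.0265 and 0.0335 m and x of board4 in the frame of frame between -0.108 and 0.108 m and y of board4 in the frame of frame between 0.015 and 0.04 m and value of joint cover below 0.06 rad); the robot touches nothing.
It fails at once if one of the tools or other things on the bench is pushed more than 4 cm (distance of any of screwdriver, cutters, flux_bottle, solder_spool, brush from where it was at the start of the episode above 0.04 m).
Of board1, board2, board3, board4 only 2 to 4 are there at a start; the rules pass over those that are not, and their reading is None.
At some moment in a run one of board1, board2, board3, board4 may be knocked a few centimetres aside while the robot is not near it.
Once in a run the grip may slacken for a moment while it holds something.
It also fails if it takes over 210 s, if anything falls off the work surface, if the arm or the gripper's body presses on something with over 40 N, if the wrist force passes 120 N, or if a joint passes its speed limit or range.

## Working session

There is one attempt and no reset: what is moved stays moved. The work goes in short steps, Python scripts to look and compute and a tool call to move; the robot and the scene stay as the last step left them, time stands still between calls to the robot, and variables do not carry over. Pictures are saved under pics/ and viewed, about 12 in all and at most 16, crops included, and the job is handed in when it is done.

Besides the shell and the picture viewer there is one more tool, called after "Emit:" in YAML: its name, and indented under it one key for each argument. play_rows: Moves the arm, as the interface text tells. Its arguments: {"type":"object","properties":{"deltas":{"type":"array"}},"required":["deltas"]}

```bash
ls; mkdir -p pics
cat > h.py <<'E'
import numpy as np, cv2
from workcell import bot, vision, ticket
from scipy.spatial.transform import Rotation as R
def snap(name, out=None, crop=None, scale=1):
    c=vision.camera(name); im=np.ascontiguousarray(c["color"])
    np.savez('cal_%s.npz'%name,K=c["intrinsics"],k1=c["k1"],rvec=c["rvec"],tvec=c["tvec"])
    cv2.imwrite('last_%s.png'%name,im)
    if out:
        if crop: x0,y0,x1,y1=crop; im=im[y0:y1,x0:x1]
        cv2.imwrite('pics/'+out,cv2.resize(im,None,fx=scale,fy=scale,interpolation=cv2.INTER_CUBIC))
def cal(n): return np.load('cal_%s.npz'%n)
def ray(n,uv):
    c=cal(n); K=c['K']; d=np.array([float(c['k1']),0,0,0,0])
    p=cv2.undistortPoints(np.array([[uv]],float),K,d)[0,0]
    Rm=cv2.Rodrigues(c['rvec'])[0]; o=-Rm.T@c['tvec'].ravel()
    return o,Rm.T@np.array([p[0],p[1],1])
def at(n,uv,z):
    o,d=ray(n,uv); return o+d*(z-o[2])/d[2]
def proj(n,P):
    c=cal(n); return cv2.projectPoints(np.atleast_2d(np.array(P,float)),c['rvec'],c['tvec'],c['K'],np.array([float(c['k1']),0,0,0,0]))[0][:,0]
def obs():
    o=bot.get_obs(); print({k:np.round(o[k],4).tolist() for k in ('clock','eef_pos','tool_rot','ft_force','grip_width','joint_pos')}); return o
def delta(target,yaw=None):
    "tool-frame shift in units of 60mm and turn needed; yaw = world angle of tool x (mod pi)"
    o=bot.get_obs(); r=R.from_quat(o['tool_rot']); m=r.as_matrix()
    d=m.T@(np.array(target)-o['eef_pos'])/0.06
    y=np.degrees(np.arctan2(m[1,0],m[0,0])); s='pos %s yaw %.1f'%(np.round(o['eef_pos'],4),y)
    if yaw is not None: t=(-(yaw-y)+90)%180-90; s+=' turn %.1f'%t   # tool z down
    print(s,'delta',np.round(d,3))
E
python3 - <<'E'
from h import *
snap('top','top0.png',None,1.25); snap('side','side0.png',None,1.25); obs()
E
```

```text
pics
{'clock': 0.1, 'eef_pos': [0.1181, 0.4853, 0.2305], 'tool_rot': [0.7863, 0.6178, -0.0007, 0.0006], 'ft_force': [-0.3764, 0.1786, -0.5684], 'grip_width': 0.0853, 'joint_pos': [1.332, 0.2413, 0.0039, 1.3352, -0.0, 1.5708]}
```

View pics/top0.png

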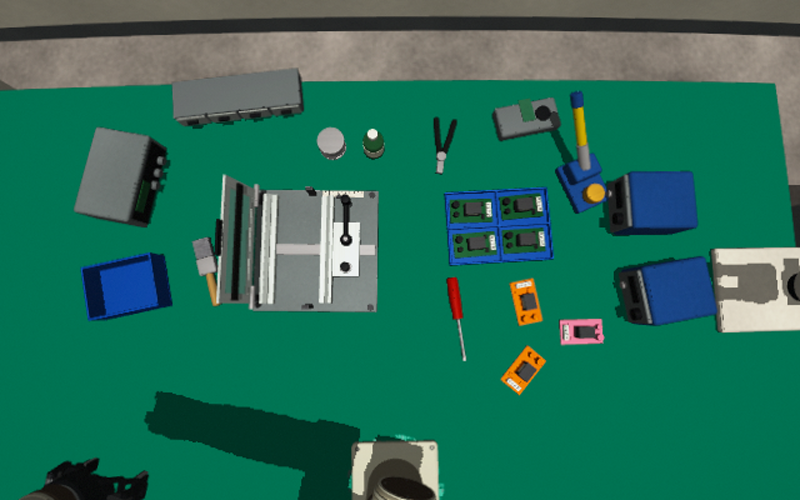

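View pics/side0.png

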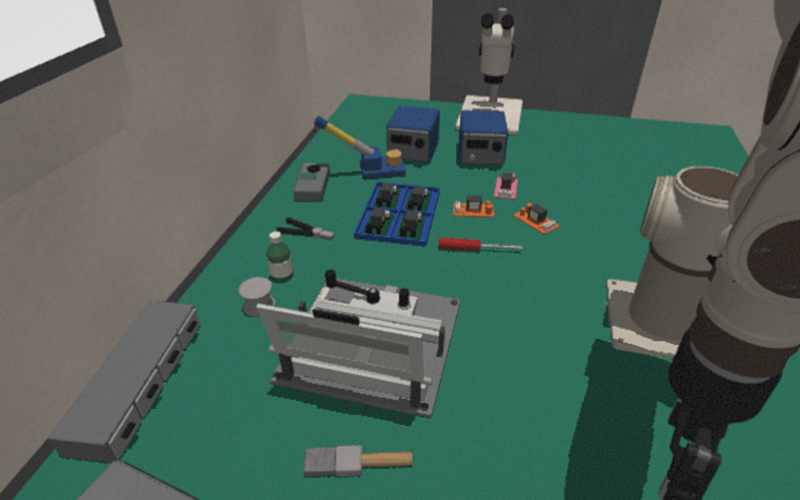

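The top view shows the frame at about (300,250), with its +x pointing up and the lever grip at (345,200). Four green boards lie in the tray at about (500,225). The side view agrees. Next I'll enlarge both areas.

Run:
```python
from h import *
im=cv2.imread('last_top.png')
cv2.imwrite('pics/f.png',cv2.resize(im[145:255,165:310],None,fx=5.4,fy=5.4,interpolation=cv2.INTER_CUBIC))
cv2.imwrite('pics/t.png',cv2.resize(im[145:217,350:446],None,fx=8,fy=8,interpolation=cv2.INTER_CUBIC))
```

```text
(no output)
```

View pics/f.png

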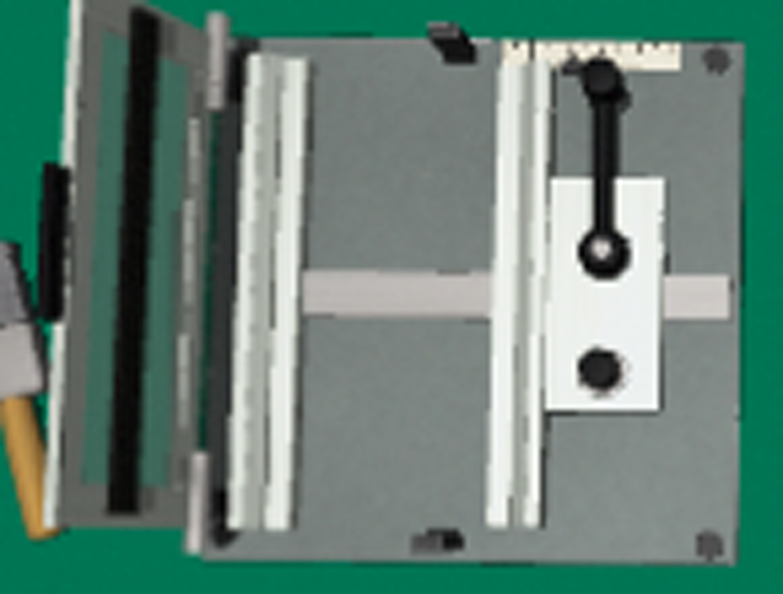

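View pics/t.png

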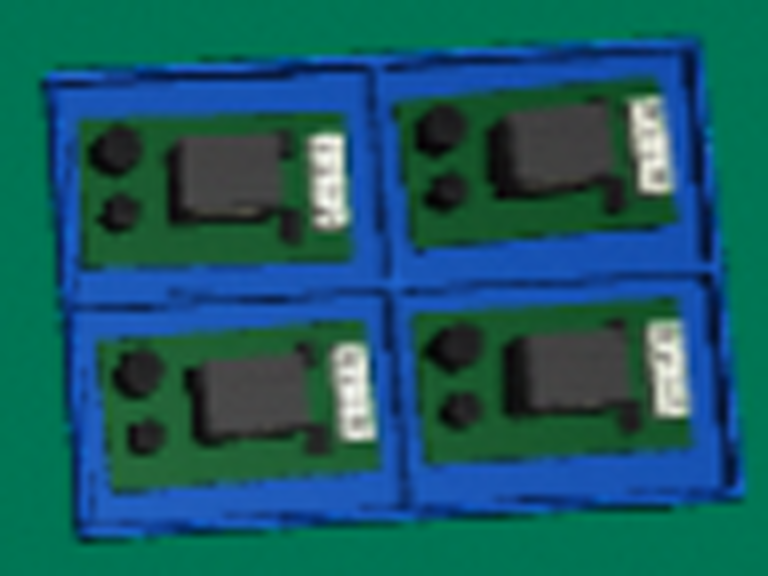

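The frame crop shows plate corners at about (743,43), (735,565) and (205,558), lever hub (604,252), knob (600,370) and grip (603,78). The tray crop shows four boards with their connectors to the right and transformers near (232,178), (560,148), (255,395) and (577,370).

```bash
cat > fit.py <<'E'
from h import *
from scipy.optimize import least_squares
F=lambda x,y:(x/5.4+165-.4,y/5.4+145-.4)
T=lambda x,y:(x/8+350-.4,y/8+145-.4)
def fit(model,px,x0,n='top'):
    model=np.array(model,float);px=np.array(px)
    def W(p): 
        c,s=np.cos(p[2]),np.sin(p[2]); return np.c_[p[0]+c*model[:,0]-s*model[:,1],p[1]+s*model[:,0]+c*model[:,1],model[:,2]]
    r=least_squares(lambda p:(proj(n,W(p))-px).ravel(),x0,loss='soft_l1')
    return r.x,np.round((proj(n,W(r.x))-px),1).tolist()
E
python3 - <<'E'
from fit import *
m=[(.142,-.165,.010),(-.142,-.165,.010),(-.142,.12,.010),(.125,.068,.03),(-.125,.068,.03)]
px=[F(743,43),F(735,565),F(205,558),F(309,58),F(292,528)]
p,e=fit(m,px,[.5,.1,0]); print('frame',p,np.degrees(p[2]),e); np.save('frame.npy',p)
c,s=np.cos(p[2]),np.sin(p[2]); Rm=np.array([[c,-s],[s,c]])
toF=lambda P:np.round(Rm.T@(np.array(P)[:2]-p[:2]),4)
for n,uv,z in [('ledge+',F(497,62),.03),('ledge-',F(488,525),.03),('knobtop',F(600,370),.07),('hubtop',F(604,252),.056),('grip top',F(603,78),.086),('tick?',F(537,52),.011),('scaleR',F(680,58),.011),('scaleL',F(503,55),.011)]:
    P=at('top',uv,z); print(n,P.round(4),toF(P))
print('mark px',[ (proj('top',np.r_[p[:2]+Rm@np.array([.135,-.025]),.011]))])
q=[(-.086,.122,.016),(.086,.122,.016),(.086,-.122,.016),(-.086,-.122,.016)]
t,e=fit(q,[T(78,538),T(45,75),T(700,40),T(742,495)],[.5,-.2,0]); print('tray',t,np.degrees(t[2]),e)
# boards: transformer tops corners + board corners
B={'TL':[(80,120),(347,113),(352,262),(82,268)],'TR':[(395,100),(660,80),(678,222),(415,248)],'BL':[(97,343),(368,322),(380,468),(113,492)],'BR':[(413,315),(682,298),(692,445),(425,465)]}
bm=[(.028,.05,.007),(.028,-.05,.007),(-.028,-.05,.007),(-.028,.05,.007)]
for k,v in B.items():
    b,e=fit(bm,[T(*a) for a in v],[.5,-.2,0]); print(k,b.round(4),np.degrees(b[2]).round(1),e)
for k,v in {'TL':(232,178),'TR':(560,148),'BL':(255,395),'BR':(577,370)}.items(): print(k,'xf',at('top',T(*v),.041).round(4))
E
```

```text
frame [ 0.53149542  0.19582681 -0.02565632] -1.4699987842957067 [[0.5, -0.5], [0.7, 0.1], [-0.8, 0.3], [-0.1, -0.1], [-0.3, 0.1]]
ledge+ [0.6543 0.1598 0.03  ] [ 0.1237 -0.0328]
ledge- [0.4086 0.164  0.03  ] [-0.122  -0.0349]
knobtop [0.4854 0.1016 0.07  ] [-0.0436 -0.0953]
hubtop [0.5475 0.1006 0.056 ] [ 0.0184 -0.0947]
grip top [0.6322 0.0981 0.086 ] [ 0.1032 -0.0951]
tick? [0.664  0.1408 0.011 ] [ 0.1338 -0.0516]
scaleR [0.6595 0.0631 0.011 ] [ 0.1314 -0.1294]
scaleL [0.6626 0.1593 0.011 ] [ 0.132  -0.0331]
mark px [array([[255.01093576, 153.74482962]])]
tray [ 0.58043997 -0.25209138  0.04344493] 2.489211234559794 [[0.0, 0.1], [-0.1, -0.3], [-0.2, -0.3], [0.3, 0.5]]
TL [ 0.6179 -0.1897  0.0062] 0.4 [[-0.3, -0.2], [-0.1, 0.1], [0.2, 0.1], [0.1, 0.0]]
TR [ 0.6271 -0.31    0.0772] 4.4 [[0.1, 0.0], [-0.1, -0.4], [0.1, 0.3], [-0.2, 0.0]]
BL [ 0.5378 -0.1958  0.0665] 3.8 [[-0.0, -0.2], [-0.2, -0.3], [0.4, 0.4], [-0.2, 0.1]]
BR [ 0.5455 -0.312   0.0476] 2.7 [[-0.1, -0.2], [-0.3, -0.1], [0.3, 0.3], [0.1, -0.0]]
TL xf [ 0.6158 -0.1898  0.041 ]
TR xf [ 0.6253 -0.3088  0.041 ]
BL xf [ 0.5375 -0.1951  0.041 ]
BR xf [ 0.5448 -0.311   0.041 ]
```

Emit:
play_rows:
  deltas: [1,0,0,-0.85,-6.1,1,0,0,-0.85,-6.1,1,-0.566,0.794,0,0,1,-0.566,0.794,0,0,1,-0.566,0.794,0,0,1,-0.566,0.794,0,0,1,-0.566,0.794,0,0,1,-0.566,0.794,0,0,1,-0.566,0.794,0,0,1,-0.566,0.794,0,0,1,-0.566,0.794,0,0,1,-0.566,0.794,0,0]

```text
clock: 1.6
eef_pos: [0.5997, 0.1297, 0.3311]
tool_rot: [0.71, 0.704, -0.005, 0.002]
ft_force: [0.1, 1.1, 1.0]
grip_width: 0.0854
```

Run:
```python
from h import *
delta([.632,.098,.14],88.5)
```

```text
pos [0.5997 0.1297 0.3311] yaw 89.6 turn 1.1 delta [-0.492  0.558  3.188]
```

Emit:
play_rows:
  deltas: [1,-0.5,0.56,0,1,1,0,0,0.8,0,1,0,0,0.8,0,1,0,0,0.8,0,1,0,0,0.5,0,1,0,0,0,0]

```text
clock: 2.35
eef_pos: [0.6374, 0.091, 0.1465]
tool_rot: [0.719, 0.695, -0.007, 0.001]
ft_force: [0.3, -0.1, 0.9]
grip_width: 0.0855
```

Run:
```python
from h import *
delta([.632,.098,.057],88.5)
snap('side','g1.png',(200,190,400,340),4)
snap('top')
o=proj('top',[[.632,.098,.086]]);print(o)
```

```text
pos [0.6374 0.091  0.1465] yaw 88.0 turn -0.5 delta [ 0.129 -0.08   1.492]
[[276.2996257  159.12148925]]
```

View pics/g1.png

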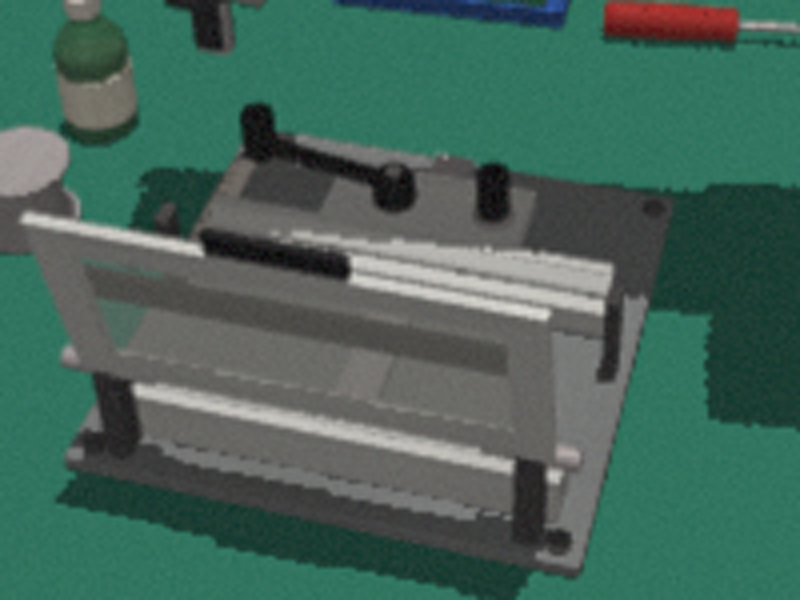

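Side crop: grip top at (257,108), hub (395,165), knob top (493,170), all clear of the gripper. Next I'll descend and grip the lever.

Emit:
play_rows:
  deltas: [1,0.13,-0.08,0,0,1,0,0,0.75,0,1,0,0,0.7,0,1,0,0,0,0]

```text
clock: 2.95
eef_pos: [0.6412, 0.1022, 0.0715]
tool_rot: [0.719, 0.695, 0.003, 0.007]
ft_force: [-0.0, 0.1, -0.1]
grip_width: 0.0857
```

Run:
```python
from h import *
delta([.632,.098,.057],88.5)
f=lambda x,y:(x/4+200-.4,y/4+190-.4)
print(at('side',f(257,108),.086),at('side',f(493,170),.07))
```

```text
pos [0.6412 0.1022 0.0715] yaw 88.1 turn -0.4 delta [-0.073 -0.154  0.24 ]
[0.63452203 0.10001296 0.086     ] [0.48746467 0.10498493 0.07      ]
```

Emit:
play_rows:
  deltas: [1,-0.05,-0.14,0.22,0,1,0,0,0,0,0.2,0,0,0,0,0.1,0,0,0,0,0.1,0,0,0,0,0.1,0,0,0,0,0.1,0,0,0,0]

```text
clock: 3.82
eef_pos: [0.6405, 0.1001, 0.0709]
tool_rot: [0.719, 0.695, 0.01, 0.014]
ft_force: [-0.1, 0.7, -1.8]
grip_width: 0.0185
```

```bash
cat > lev.py <<'E'
from h import *
p=np.load('frame.npy')
def fr(P):
    c,s=np.cos(p[2]),np.sin(p[2]); return np.array([[c,s],[-s,c]])@(np.array(P)[:2]-p[:2])
def tow(x,y):
    c,s=np.cos(p[2]),np.sin(p[2]); return np.array([[c,-s],[s,c]])@np.array([x,y])+p[:2]
E
python3 - <<'E'
from lev import *
o=obs(); print(fr(o['eef_pos']))
E
```

```text
{'clock': 3.825, 'eef_pos': [0.6405, 0.1001, 0.0709], 'tool_rot': [0.7186, 0.6952, 0.01, 0.0139], 'ft_force': [-0.091, 0.6798, -1.7972], 'grip_width': 0.0185, 'joint_pos': [0.1603, 0.6094, 0.1409, 1.0699, -0.0114, 0.1931]}
[ 0.11144123 -0.09292144]
```

Emit:
play_rows:
  deltas: [0.6,0,0,0,0,0.6,0,0,0,0,0.6,-0.05,-0.1,0.1,0,0.6,0,-0.1,0.1,0]

```text
clock: 4.32
eef_pos: [0.6287, 0.098, 0.0578]
tool_rot: [0.718, 0.695, 0.011, 0.014]
ft_force: [-0.1, 0.2, 0.0]
grip_width: 0.0511
```

Run:
```python
from lev import *
o=obs(); print(fr(o['eef_pos'])); snap('side','g2.png',(180,120,380,270),4)
```

```text
{'clock': 4.325, 'eef_pos': [0.6287, 0.098, 0.0578], 'tool_rot': [0.7184, 0.6954, 0.0107, 0.0136], 'ft_force': [-0.0769, 0.1974, 0.0453], 'grip_width': 0.0511, 'joint_pos': [0.1594, 0.5992, 0.0848, 1.0232, -0.0101, 0.1917]}
[ 0.09971623 -0.09530407]
```

View pics/g2.png

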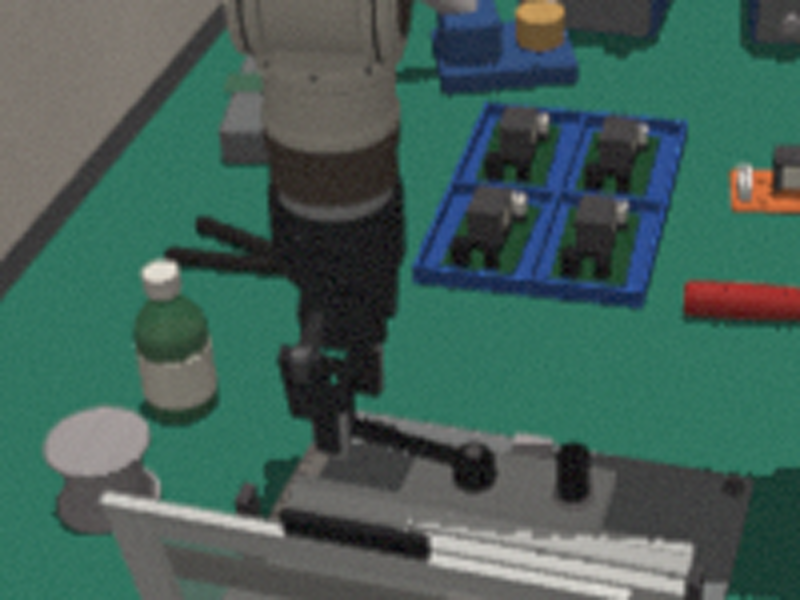

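The gripper straddles the lever grip, with fingers around (335,430). Closing now.

Emit:
play_rows:
  deltas: [0.2,0,0,0,0,0.1,0,0,0,0,0.1,0,0,0,0,0.1,0,0,0,0]

```text
clock: 4.88
eef_pos: [0.6266, 0.0982, 0.0565]
tool_rot: [0.718, 0.696, 0.009, 0.012]
ft_force: [-1.2, 0.1, -0.6]
grip_width: 0.0192
```

Run:
```python
from lev import *
o=obs(); print(fr(o['eef_pos']))
hub=fr(at('top',((604/5.4+165-.4),(252/5.4+145-.4)),.056)); print('hub',hub)
```

```text
{'clock': 4.875, 'eef_pos': [0.6266, 0.0982, 0.0565], 'tool_rot': [0.7183, 0.6956, 0.0094, 0.0124], 'ft_force': [-1.1672, 0.1015, -0.5781], 'grip_width': 0.0192, 'joint_pos': [0.1601, 0.5991, 0.0812, 1.0232, -0.0095, 0.192]}
[ 0.09753008 -0.09511353]
hub [ 0.01841563 -0.09473715]
```

Emit:
play_rows:
  deltas: [0.1,-0.184,-0.012,0,0,0.1,-0.18,-0.036,0,0,0.1,-0.175,-0.059,0,0,0.1,-0.165,-0.081,0,0,0.1,-0.154,-0.102,0,0,0.1,-0.139,-0.121,0,0,0.1,-0.122,-0.138,0,0,0.1,-0.103,-0.152,0,0,0.1,-0.083,-0.165,0,0,0.1,-0.061,-0.174,0,0,0.1,0,0,0,0]

```text
clock: 6.25
eef_pos: [0.6201, 0.0278, 0.0574]
tool_rot: [0.72, 0.69, 0.06, 0.041]
ft_force: [-3.9, 3.2, -2.7]
grip_width: 0.0196
```

Run:
```python
from lev import *
o=obs(); print(fr(o['eef_pos'])-[.0184,-.0947])
```

```text
{'clock': 6.25, 'eef_pos': [0.6201, 0.0278, 0.0574], 'tool_rot': [0.7203, 0.6899, 0.0601, 0.0413], 'ft_force': [-3.9329, 3.1842, -2.7162], 'grip_width': 0.0196, 'joint_pos': [0.0359, 0.4984, -0.1066, 0.8209, 0.0183, 0.0804]}
[ 0.07453475 -0.07095328]
```

Run:
```python
from lev import *
snap('top','f2.png',(165,140,325,260),5)
```

```text
(no output)
```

View pics/f2.png

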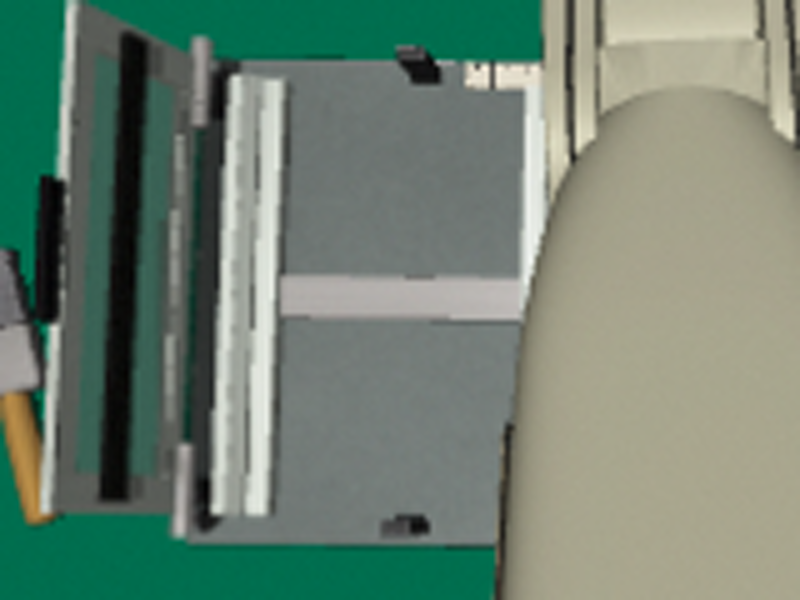

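The rail has slid outward: its ledge edge is now at (523,90). The long line is visible at (492,75).

Run:
```python
from lev import *
G=lambda x,y:(x/5+165-.4,y/5+140-.4)
print('ledge',fr(at('top',G(523,90),.03)),fr(at('top',G(520,270),.03)),'fixed',fr(at('top',G(286,90),.03)),fr(at('top',G(271,500),.03)),'line',fr(at('top',G(492,75),.0115)))
```

```text
ledge [ 0.11961875 -0.06918452] [ 0.01496454 -0.07003798] fixed [0.11818972 0.06757943] [-0.11695976  0.06707543] line [ 0.13257175 -0.04860393]
```

Emit:
play_rows:
  deltas: [0.1,-0.225,-0.15,0,0,0.1,-0.21,-0.2,0,0,0.1,-0.18,-0.22,0,0,0.1,-0.155,-0.25,0,0]

```text
clock: 6.8
eef_pos: [0.6036, 0.0022, 0.0596]
tool_rot: [0.717, 0.688, 0.099, 0.05]
ft_force: [19.3, 12.6, -13.0]
grip_width: 0.0193
```

Run:
```python
from lev import *
o=obs(); g=o['eef_pos']-.019*R.from_quat(o['tool_rot']).as_matrix()[:,2]
v=fr(g)-[.0184,-.1342]; print(v,np.hypot(*v),np.arctan2(-v[1],v[0]))
```

```text
{'clock': 6.8, 'eef_pos': [0.6036, 0.0022, 0.0596], 'tool_rot': [0.7168, 0.6884, 0.0988, 0.0497], 'ft_force': [19.251, 12.553, -13.0376], 'grip_width': 0.0193, 'joint_pos': [-0.0324, 0.4294, -0.2329, 0.6984, 0.0716, 0.0157]}
[ 0.05469032 -0.05884693] 0.08033674834644634 0.8219919359378376
```

Emit:
play_rows:
  deltas: [0.1,-0.17,-0.25,0,0,0.1,-0.14,-0.27,0,0,0.1,-0.1,-0.28,0,0,0.1,-0.05,-0.25,0,0]

```text
clock: 7.3
eef_pos: [0.568, -0.0194, 0.063]
tool_rot: [0.711, 0.689, 0.122, 0.068]
ft_force: [3.5, 4.7, 2.8]
grip_width: 0.0197
```

Run:
```python
from lev import *
o=obs(); g=o['eef_pos']-.019*R.from_quat(o['tool_rot']).as_matrix()[:,2]
v=fr(g)-[.0184,-.1342]; print(v,np.hypot(*v),np.arctan2(-v[1],v[0]))
```

```text
{'clock': 7.3, 'eef_pos': [0.568, -0.0194, 0.063], 'tool_rot': [0.7111, 0.689, 0.1224, 0.0684], 'ft_force': [3.4814, 4.6789, 2.8138], 'grip_width': 0.0197, 'joint_pos': [-0.0841, 0.3378, -0.3878, 0.5795, 0.0937, -0.04]}
[ 0.01851331 -0.08147004] 0.0835470573519518 1.34735012786151
```

Emit:
play_rows:
  deltas: [0.8,0,0,0,0,0.8,0,0,0,0,0.8,0,0,0,0,0.8,0,0,-0.6,0,0.8,0,0,-0.6,0,0.8,0,0,0,0]

```text
clock: 8.05
eef_pos: [0.5464, -0.0257, 0.1322]
tool_rot: [0.712, 0.689, 0.119, 0.067]
ft_force: [0.1, 0.3, -0.4]
grip_width: 0.0683
```

Run:
```python
from lev import *
o=obs(); snap('top','f3.png',(165,140,325,260),5); print(tow(-.0425,-.131))
```

```text
{'clock': 8.05, 'eef_pos': [0.5464, -0.0257, 0.1322], 'tool_rot': [0.7116, 0.6891, 0.1193, 0.067], 'ft_force': [0.1317, 0.3367, -0.3929], 'grip_width': 0.0683, 'joint_pos': [-0.0996, 0.218, -0.3385, 0.7564, 0.0949, -0.0552]}
[0.4856488  0.06596019]
```

View pics/f3.png

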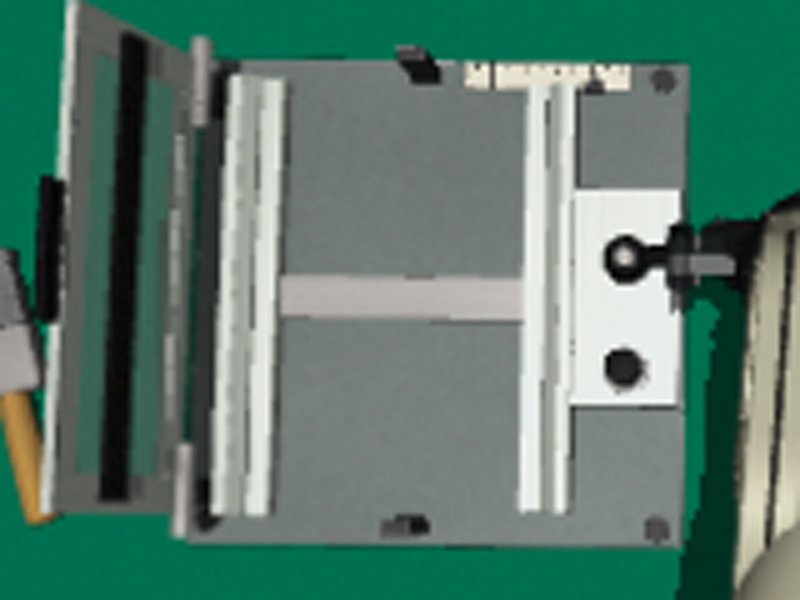

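Top view: rail fully out, pointer at (597,83), long line at (492,75), knob (624,367). The lever points straight out, about 1.5 rad open.

Run:
```python
from lev import *
G=lambda x,y:(x/5+165-.4,y/5+140-.4)
k=at('top',G(624,367),.07); print('knob',k,fr(k),'hub',fr(at('top',G(627,257),.056)),'ptr',fr(at('top',G(597,83),.013)),'line',fr(at('top',G(492,75),.0115)),'ledge',fr(at('top',G(523,300),.03)))
delta([k[0],k[1],.115],88.5); m=R.from_quat(bot.get_obs()['tool_rot']).as_matrix(); print(m.T@np.array([0,0,-.065])/.06, m[:,2])
```

```text
knob [0.48519478 0.0643117  0.07      ] [-0.04291159 -0.1326596 ] hub [ 0.01957461 -0.13241313] ptr [ 0.12812759 -0.11043905] line [ 0.13257175 -0.04860393] ledge [-0.00222126 -0.07215615]
pos [ 0.5454 -0.0255  0.1305] yaw 88.7 turn 0.2 delta [ 1.45  -1.097  0.093]
[-0.08405581 -0.27850295  1.04354293] [ 0.25943132  0.069322   -0.96327039]
```

Emit:
play_rows:
  deltas: [0.8,0.5,-0.37,0,0,0.8,0.5,-0.37,0,0,0.8,0.45,-0.36,0.05,0,0.8,0,0,0,0]

```text
clock: 8.6
eef_pos: [0.48, 0.0655, 0.1107]
tool_rot: [0.713, 0.689, 0.114, 0.063]
ft_force: [0.5, -0.7, 0.0]
grip_width: 0.0684
```

Run:
```python
from lev import *
obs();delta([.489,.065,.047],88.5)
```

```text
{'clock': 8.6, 'eef_pos': [0.48, 0.0655, 0.1107], 'tool_rot': [0.7128, 0.6891, 0.1141, 0.0629], 'ft_force': [0.5185, -0.6898, 0.0253], 'grip_width': 0.0684, 'joint_pos': [0.1108, 0.1273, -0.515, 0.6701, 0.0396, 0.1498]}
pos [0.48   0.0655 0.1107] yaw 88.6 turn 0.1 delta [-0.086 -0.116  1.063]
```

Emit:
play_rows:
  deltas: [0.8,-0.03,-0.04,0.36,0,0.8,-0.03,-0.04,0.36,0,0.8,-0.03,-0.04,0.34,0,0.1,0,0,0,0,0.1,0,0,0,0,0.1,0,0,0,0,0.1,0,0,0,0,0.1,0,0,0,0]

```text
clock: 9.6
eef_pos: [0.4899, 0.0672, 0.0435]
tool_rot: [0.711, 0.691, 0.115, 0.059]
ft_force: [3.0, 2.9, -8.6]
grip_width: 0.0187
```

Emit:
play_rows:
  deltas: [0.1,0,0.2,0,0,0.1,0,0.2,0,0,0.1,0,0.2,0,0]

```text
clock: 9.98
eef_pos: [0.4893, 0.0673, 0.043]
tool_rot: [0.711, 0.696, 0.093, 0.035]
ft_force: [-30.1, 2.5, 22.8]
grip_width: 0.0189
```

Run:
```python
from lev import *
o=obs(); print(fr(o['eef_pos']),R.from_quat(o['tool_rot']).as_matrix()[:,2])
```

```text
{'clock': 9.975, 'eef_pos': [0.4893, 0.0673, 0.043], 'tool_rot': [0.711, 0.6961, 0.0928, 0.0348], 'ft_force': [-30.1086, 2.5281, 22.7947], 'grip_width': 0.0189, 'joint_pos': [0.0989, 0.2838, -0.5123, 0.5858, 0.0615, 0.1259]}
[-0.03884367 -0.12958274] [ 0.18047726  0.07966036 -0.98034799]
```

Emit:
play_rows:
  deltas: [0.1,0,0.22,0,0,0.1,0,0.22,0,0,0.1,0,0.22,0,0,0.1,0,0.22,0,0,0.1,0,0.22,0,0]

```text
clock: 10.6
eef_pos: [0.4948, 0.0674, 0.0415]
tool_rot: [0.711, 0.701, 0.055, -0.006]
ft_force: [-30.5, 3.4, 22.8]
grip_width: 0.0189
```

Run:
```python
from lev import *
o=obs(); print(fr(o['eef_pos']),R.from_quat(o['tool_rot']).as_matrix()[:,2])
```

```text
{'clock': 10.6, 'eef_pos': [0.4948, 0.0674, 0.0415], 'tool_rot': [0.7113, 0.7007, 0.0551, -0.0058], 'ft_force': [-30.5293, 3.4156, 22.7826], 'grip_width': 0.0189, 'joint_pos': [0.0873, 0.3588, -0.3824, 0.7518, 0.0791, 0.1055]}
[-0.03340875 -0.12934363] [ 0.07036076  0.08544373 -0.99385549]
```

Emit:
play_rows:
  deltas: [0.1,0.2,0.1,0,0,0.1,0.2,0.1,0,0,0.1,0.2,0.1,0,0,0.1,0.2,0,0,0,0.1,0,0,0,0]

```text
clock: 11.22
eef_pos: [0.4981, 0.108, 0.0414]
tool_rot: [0.713, 0.7, 0.038, -0.01]
ft_force: [-0.9, 3.5, -3.6]
grip_width: 0.0182
```

Run:
```python
from lev import *
o=obs(); print(fr(o['eef_pos']),R.from_quat(o['tool_rot']).as_matrix()[:,2])
```

```text
{'clock': 11.225, 'eef_pos': [0.4981, 0.108, 0.0414], 'tool_rot': [0.7126, 0.7004, 0.0382, -0.0095], 'ft_force': [-0.8878, 3.4588, -3.6131], 'grip_width': 0.0182, 'joint_pos': [0.1786, 0.3912, -0.327, 0.8, 0.0588, 0.1974]}
[-0.03117925 -0.08861325] [ 0.04115717  0.06715012 -0.99689365]
```

Emit:
play_rows:
  deltas: [0.1,0.2,0,0,0,0.1,0.14,0,0,0,0.1,0,0,0,0]

```text
clock: 11.6
eef_pos: [0.4991, 0.1273, 0.0417]
tool_rot: [0.714, 0.699, 0.037, -0.008]
ft_force: [1.1, 1.1, -6.9]
grip_width: 0.0181
```

Run:
```python
from lev import *
o=obs(); print(fr(o['eef_pos']),R.from_quat(o['tool_rot']).as_matrix()[:,2])
snap('top'); snap('side')
a=cv2.imread('last_top.png')[145:165,225:305]; b=cv2.imread('last_side.png')[205:255,180:280]
a=cv2.resize(a,(800,200),interpolation=cv2.INTER_CUBIC); b=cv2.resize(b,(800,400),interpolation=cv2.INTER_CUBIC)
cv2.imwrite('pics/p1.png',np.vstack([a,b]))
```

```text
{'clock': 11.6, 'eef_pos': [0.4991, 0.1273, 0.0417], 'tool_rot': [0.7142, 0.6989, 0.0369, -0.0079], 'ft_force': [1.0725, 1.0844, -6.8885], 'grip_width': 0.0181, 'joint_pos': [0.2188, 0.3985, -0.3138, 0.8042, 0.0524, 0.2418]}
[-0.03058348 -0.06934826] [ 0.04160475  0.06292286 -0.99715082]
```

View pics/p1.png

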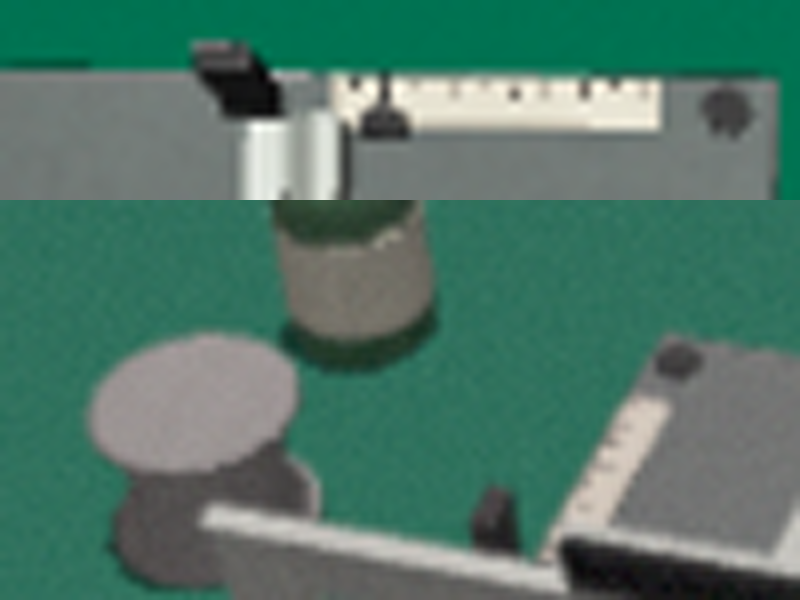

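Top crop: the pointer apex at (384,105) sits right under the long line at x = 384, so it is aligned to about 1 mm. Next I'll release the knob and go to the lever grip.

Emit:
play_rows:
  deltas: [0.8,0,0,0,0,0.8,0,0,0,0,0.8,0,0,0,0,0.8,0,0,-0.4,0,0.8,0,0,-0.5,0,0.8,0,0,-0.5,0,0.8,0,0,0,0]

```text
clock: 12.58
eef_pos: [0.498, 0.124, 0.1334]
tool_rot: [0.714, 0.699, 0.044, -0.009]
ft_force: [0.0, 0.3, 0.2]
grip_width: 0.0686
```

Run:
```python
from lev import *
o=obs(); print(fr(o['eef_pos']),R.from_quat(o['tool_rot']).as_matrix()[:,2])
g=tow(.021,-.157); print(g); delta([g[0],g[1],.12],88.5);
```

```text
{'clock': 12.575, 'eef_pos': [0.498, 0.124, 0.1334], 'tool_rot': [0.7138, 0.6989, 0.0436, -0.009], 'ft_force': [0.0436, 0.3049, 0.2049], 'grip_width': 0.0686, 'joint_pos': [0.2074, 0.2837, -0.2071, 1.016, 0.0621, 0.2305]}
[-0.03162138 -0.07264744] [ 0.04962764  0.07383271 -0.99603505]
[0.54846091 0.03833975]
pos [0.498  0.124  0.1334] yaw 88.9 turn 0.4 delta [-1.424  0.861  0.158]
```

Emit:
play_rows:
  deltas: [0.8,-0.49,0.3,0.06,0,0.8,-0.49,0.3,0.06,0,0.8,-0.46,0.28,0.06,0,0.8,0,0,0,0]

```text
clock: 13.08
eef_pos: [0.55, 0.0363, 0.1166]
tool_rot: [0.713, 0.7, 0.044, -0.01]
ft_force: [-0.1, 0.9, -0.1]
grip_width: 0.0683
```

Run:
```python
from lev import *
o=obs(); g=tow(.021,-.157); delta([g[0],g[1],.06],88.5)
snap('top'); snap('side')
a=cv2.imread('last_top.png')[165:240,225:325]; b=cv2.imread('last_side.png')[180:255,220:320]
a=cv2.resize(a,(400,300),interpolation=cv2.INTER_CUBIC); b=cv2.resize(b,(400,300),interpolation=cv2.INTER_CUBIC)
cv2.imwrite('pics/p2.png',np.hstack([a,b]))
```

```text
{'clock': 13.075, 'eef_pos': [0.55, 0.0363, 0.1166], 'tool_rot': [0.7131, 0.6996, 0.0441, -0.0102], 'ft_force': [-0.1036, 0.877, -0.1437], 'grip_width': 0.0683, 'joint_pos': [0.0246, 0.3782, -0.1172, 1.0248, 0.0751, 0.0456]}
pos [0.55   0.0363 0.1166] yaw 89.0 turn 0.5 delta [-0.04  -0.07   0.941]
```

View pics/p2.png

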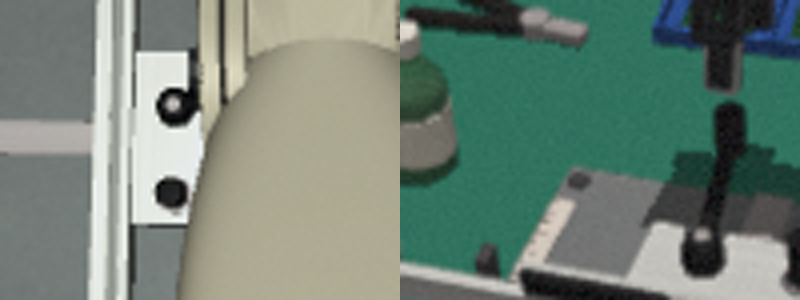

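Side crop: the grip top at (732,107) is directly under the finger. I'll work out its position.

Run:
```python
from lev import *
g=at('side',(332/4+220-.4,107/4+180-.4),.086); print(g,fr(g)); h=fr(at('top',(174/4+225-.4,104/4+165-.4),.056)); print('hub',h)
delta([g[0]-.002,g[1]-.002,.058],88.5)
```

```text
[0.55398401 0.04030228 0.086     ] [ 0.02647094 -0.15489643]
hub [ 0.02003622 -0.07145908]
pos [0.5489 0.0379 0.117 ] yaw 89.1 turn 0.6 delta [-0.068  0.005  0.981]
```

Emit:
play_rows:
  deltas: [0.8,-0.03,0.01,0.33,0,0.8,-0.02,0.01,0.33,0,0.8,-0.02,0.01,0.32,0,0.1,0,0,0,0,0.1,0,0,0,0,0.1,0,0,0,0,0.1,0,0,0,0,0.1,0,0,0,0]

```text
clock: 14.18
eef_pos: [0.5547, 0.0444, 0.0627]
tool_rot: [0.709, 0.703, 0.048, -0.009]
ft_force: [2.3, -1.1, -4.6]
grip_width: 0.0194
```

```bash
cat >> lev.py <<'E'
def lv(hub):
    o=bot.get_obs(); m=R.from_quat(o['tool_rot']).as_matrix(); g=o['eef_pos']-.019*m[:,2]
    v=fr(g)-hub; print('grip rel',v.round(4),np.hypot(*v).round(4),'ang',np.arctan2(-v[1],v[0]).round(3),'z',m[:,2].round(3),o['eef_pos'].round(4),o['ft_force'].round(1),o['grip_width'])
E
python3 - <<'E'
from lev import *
lv([.0195,-.072])
E
```

```text
grip rel [ 0.0065 -0.0804] 0.0806 ang 1.49 z [ 0.056  0.08  -0.995] [0.5547 0.0444 0.0627] [ 2.3 -1.1 -4.6] 0.019428835248982482
```

```bash
cat >> lev.py <<'E'
def ptr():
    snap('top'); g=cv2.imread('last_top.png',0)[150:160,254:280]; print(np.arange(254,280)); print(g)
    p0=cv2.cvtColor(cv2.imread('pics/p1.png'),cv2.COLOR_BGR2GRAY)[:200]
    p0=cv2.resize(p0,(80,20),interpolation=cv2.INTER_AREA); return p0[5:15,29:55]
E
python3 - <<'E'
from lev import *
print(ptr())
E
```

```text
[254 255 256 257 258 259 260 261 262 263 264 265 266 267 268 269 270 271
 272 273 274 275 276 277 278 279]
[[ 74  72  72  73  73  74  73  73  73  73  72  72  73  74  73  74  73  74
   74 107 164 168 168 162  48  93]
 [ 73  74  73  74  73  74  74  73  73  72  73  72  73  73  73  73  74  73
   76 103 162 168 168 164  48  91]
 [150 147 102 103 155 153 105 125 123  60 126 125 123 124 123 122 120 124
  134 125 164 169 168 163  48  95]
 [116 117 116 118 179 215  87 219 217  84 221 220 178 218 219 215 177 220
  216 147 165 170 169 162  48  94]
 [117 116 116 117 182 218 218 216 141  87 223 222 221 220 220 217 181 220
  216 109 169 168 169 163  47  93]
 [117 118 117 116 183 220 218 139  73  92 219 222 220 221 220 220 221 221
  215 119 166 170 170 161  48  94]
 [133 179 195 158 219 218 101  63  62  66 135 220 219 218 219 219 219 218
  213 123 169 169 169 162  47  95]
 [151 205 219 183 104 141  62  62  62  63  78 194 176 175 177 176 175 176
  173 125 170 168 169 162  48  94]
 [152 205 220 183  59  51  38  40  41  50  58 115 113 111 112 112 110 114
  114 128 166 170 169 161  48  94]
 [152 206 22
[... 488 characters left out ...]
13 184 216
  216 190 217 215 182 216 214 185]
 [120 121 119 126 186 222 217 230 207  92 214 233 225 227 228 222 196 224
  228 223 228 214 142 220 224 196]
 [121 123 123 131 186 226 229 211 144  98 179 221 227 226 227 226 225 226
  226 226 226 225 219 226 225 223]
 [137 144 179 196 193 217 215 116  71  74  81 144 219 225 223 223 223 222
  222 222 222 223 225 223 223 223]
 [159 159 195 223 187 127 164  73  59  61  62  84 174 183 182 180 180 180
  182 182 182 183 182 183 186 187]
 [161 160 196 224 183  79  99  62  50  57  57  62 116 121 121 122 121 122
  124 123 124 124 124 123 124 124]
 [160 159 195 224 183  76 101 114 112 113 113 114 117 117 116 116 117 118
  119 118 118 118 119 119 119 119]]
```

Emit:
play_rows:
  deltas: [0.1,0.0,0.18,0,0,0.1,0.01,0.18,0,0,0.1,0.02,0.18,0,0]

```text
clock: 14.6
eef_pos: [0.5789, 0.0487, 0.0634]
tool_rot: [0.708, 0.705, 0.044, -0.017]
ft_force: [-4.6, 2.5, 2.6]
grip_width: 0.0194
```

Run:
```python
from lev import *
lv([.0195,-.0709])
```

```text
grip rel [ 0.031  -0.0766] 0.0826 ang 1.186 z [ 0.038  0.085 -0.996] [0.5789 0.0487 0.0634] [-4.6  2.5  2.6] 0.01939270180340078
```

Emit:
play_rows:
  deltas: [0.1,0.02,0.14,0,0,0.1,0.05,0.14,0,0,0.1,0.07,0.14,0,0]

```text
clock: 14.98
eef_pos: [0.5953, 0.0584, 0.0634]
tool_rot: [0.706, 0.707, 0.036, -0.024]
ft_force: [-9.2, -0.8, 3.8]
grip_width: 0.0193
```

Run:
```python
from lev import *
lv([.0195,-.0709])
```

```text
grip rel [ 0.0475 -0.0664] 0.0817 ang 0.95 z [ 0.017  0.085 -0.996] [0.5953 0.0584 0.0634] [-9.2 -0.8  3.8] 0.01926217297805554
```

Emit:
play_rows:
  deltas: [0.1,0.03,0.16,0,0,0.1,0.05,0.15,0,0,0.1,0.07,0.14,0,0,0.1,0.08,0.12,0,0]

```text
clock: 15.48
eef_pos: [0.6128, 0.0775, 0.0636]
tool_rot: [0.703, 0.709, 0.025, -0.04]
ft_force: [-15.1, 5.3, 8.0]
grip_width: 0.0182
```

Run:
```python
from lev import *
lv([.0195,-.0709]); ptr()
```

```text
grip rel [ 0.0652 -0.047 ] 0.0804 ang 0.624 z [-0.021  0.091 -0.996] [0.6128 0.0775 0.0636] [-15.1   5.3   8. ] 0.018165968917493135
[254 255 256 257 258 259 260 261 262 263 264 265 266 267 268 269 270 271
 272 273 274 275 276 277 278 279]
[[ 72  72  72  73 113 128 138 144 150 153 158 158 162 161 163 162 164 165
  164 165 167 165 165 165 166 165]
 [ 71  72  72  89 119 133 142 147 152 156 157 159 160 161 162 164 165 164
  164 165 165 165 165 166 165 165]
 [147 144  99 110 122 135 144 149 154 155 159 160 162 163 162 164 163 163
  166 166 165 165 165 166 166 165]
 [116 116 107 112 128 138 144 150 154 157 160 160 162 162 164 164 164 165
  166 167 166 165 167 164 166 165]
 [115 114  94 118 131 142 145 154 155 157 159 162 164 162 164 165 165 166
  166 164 166 165 166 165 166 165]
 [115 114 102 121 133 143 149 154 157 159 160 162 162 164 163 164 165 165
  167 166 166 166 167 165 165 167]
 [114 113 105 124 137 145 151 155 159 160 161 163 163 165 165 166 166 164
  165 165 167 166 166 166 165 166]
 [216 183 113 128 140 148 153 155 158 160 163 163 164 164 164 166 165 165
  165 165 166 167 165 166 168 167]
 [216 119 115 131 142 148 153 157 159 160 163 164 165 164 164 165 166 165
  166 167 168 166 166 166 167 166]
 [215 129 121 135 144 151 154 156 160 161 163 161 165 165 165 166 165 165
  165 167 167 167 167 166 166 167]]
```

```bash
cat >> lev.py <<'E'
def rail(new=True):
    "ledge inner edge offset from mark, mm, from brightness step along the bay, several x"
    if new: snap('top')
    g=cv2.imread('last_top.png',0).astype(np.float32); out=[]
    ys=np.arange(.035,-.06,-.0005)
    for x in (-.11,-.095,-.08,-.065,-.05,-.04,.05,.07,.09):
        q=proj('top',[[*tow(x,y),.03] for y in ys]).astype(np.float32)
        v=cv2.remap(g,q[:,:1],q[:,1:],cv2.INTER_LINEAR)[:,0]
        i=np.where(v>165)[0]; out.append(round((ys[i[0]]+.013)*1000,1) if len(i) else None)
    print('rail offset mm by x',out)
E
python3 - <<'E'
from lev import *
rail(False)
import h
im=cv2.imread('pics/p1.png')
E
```

```text
rail offset mm by x [np.float64(-32.5), np.float64(-32.5), np.float64(-33.5), np.float64(-32.0), np.float64(-33.0), np.float64(-32.0), np.float64(-32.0), np.float64(-34.5), np.float64(-6.5)]
```

Run:
```python
from lev import *
im=cv2.imread('last_top.png')[145:255,185:325]
cv2.imwrite('pics/v11.png',cv2.resize(im,None,fx=5,fy=5,interpolation=cv2.INTER_CUBIC))
```

```text
(no output)
```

View pics/v11.png

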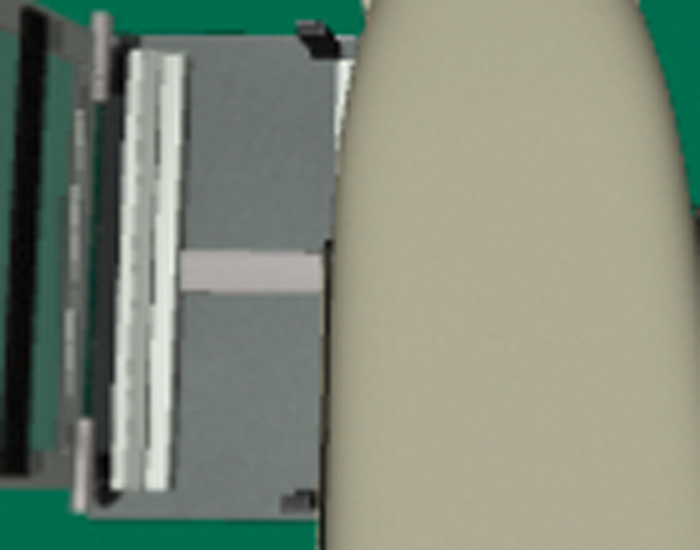

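The rail ledge edge is at (337,60), about 7 mm short of the mark, so the lever drag pulled the rail out. The pads are also near the edge of the grip, so I'll regrip centred.

Emit:
play_rows:
  deltas: [0.5,0,0,0,0,0.5,0,0,0,0,0.5,0,0,0,0,0.5,0,0.1,0,0,0.5,0,0.1,0,0,0.5,0,0,0,0]

```text
clock: 16.27
eef_pos: [0.6298, 0.0789, 0.0647]
tool_rot: [0.703, 0.709, 0.028, -0.038]
ft_force: [-0.2, -0.9, -0.2]
grip_width: 0.0427
```

Run:
```python
from lev import *
lv([.0195,-.0779]); snap('side','v12.png',(200,170,330,270),5)
```

```text
grip rel [ 0.0821 -0.0382] 0.0905 ang 0.436 z [-0.015  0.093 -0.996] [0.6298 0.0789 0.0647] [-0.2 -0.9 -0.2] 0.04274667618317181
```

View pics/v12.png

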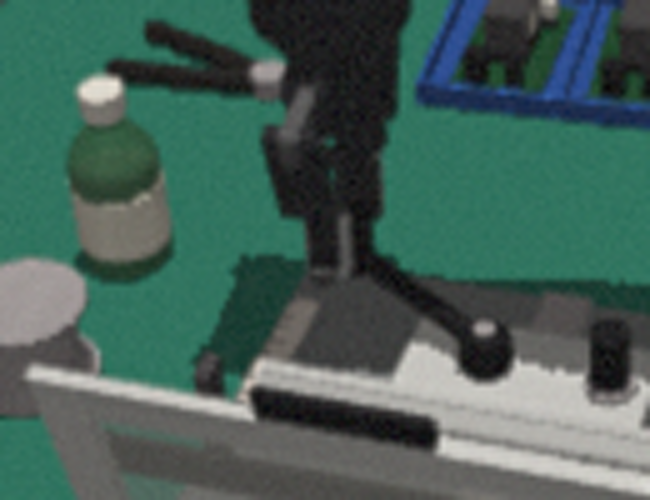

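Side crop: the lever arm runs from the hub (485,340) to the finger at (375,262). I'll compute its angle.

Run:
```python
from lev import *
f=lambda x,y:(x/5+200-.4,y/5+170-.4)
a=fr(at('side',f(378,265),.050)); b=fr(at('side',f(460,325),.050)); k=fr(at('side',f(610,330),.070)); h=fr(at('side',f(485,330),.056))
print(a,b,'knob',k,'hub',h,'ang',np.arctan2(-(a-b)[1],(a-b)[0]))
```

```text
[ 0.08798958 -0.11846931] [ 0.03468907 -0.08608079] knob [-0.04192573 -0.07929591] hub [ 0.01975646 -0.07935681] ang 0.5460319996508348
```

Emit:
play_rows:
  deltas: [0.5,0,-0.1,0.05,0,0.5,-0.03,0,0,0,0.1,0,0,0,0,0.1,0,0,0,0,0.1,0,0,0,0,0.1,0,0,0,0]

```text
clock: 17.08
eef_pos: [0.622, 0.0775, 0.0613]
tool_rot: [0.703, 0.71, 0.027, -0.038]
ft_force: [-0.2, 2.9, 0.4]
grip_width: 0.0197
```

```bash
sed -i 's/for x in (.*):/for x in (-.11,-.095,-.08,.085,.09,.095,.1,.105,.11,.115):/' lev.py
python3 - <<'E'
from lev import *
lv([.0195,-.072]); rail()
E
```

```text
grip rel [ 0.0744 -0.0457] 0.0873 ang 0.551 z [-0.016  0.092 -0.996] [0.622  0.0775 0.0613] [-0.2  2.9  0.4] 0.01966376143644336
rail offset mm by x [np.float64(-33.0), np.float64(-35.5), np.float64(-32.5), np.float64(-36.5), np.float64(-39.5), np.float64(-45.0), np.float64(-42.0), np.float64(-9.0), np.float64(-9.0), np.float64(-9.5)]
```

Run:
```python
from lev import *
p=cv2.cvtColor(cv2.imread('pics/p1.png'),cv2.COLOR_BGR2GRAY)[:200]; p=cv2.resize(p,(80,20),interpolation=cv2.INTER_AREA)
print(p[12:18,20:35]); g=cv2.imread('last_top.png',0)[157:163,245:260]; print(g)
for c in (248.5,249,249.5,250,251,252): print(c,fr(at('top',(c,159),.03)))
```

```text
[[122 122 117 116 144 209 213 209 186 159 159 195 223 187 127]
 [121 122 121 124 157 226 230 225 196 161 160 196 224 183  79]
 [122 122 120 123 174 225 227 222 194 160 159 195 224 183  76]
 [120 121 120 123 176 225 226 223 194 160 159 195 224 182  76]
 [119 120 119 123 176 226 226 223 195 160 160 195 224 182  75]
 [120 119 119 123 177 226 226 223 196 161 160 196 224 184  76]]
[[114 116 113 113 112 112 115 115 168 221 128 122 137 145 151]
 [113 115 114 115 113 112 113 111 169 220 109 126 137 145 152]
 [115 114 113 112 115 115 113 114 169 186 111 128 140 147 153]
 [113 113 114 113 112 113 112 111 171 189 116 133 143 149 154]
 [111 112 112 111 113 112 113 113 196 124 118 134 145 151 155]
 [113 111 113 112 113 114 113 111 195 133 123 137 146 153 156]]
248.5 [ 0.11485517 -0.00964141]
249 [ 0.11487038 -0.01108279]
249.5 [ 0.11488561 -0.01252413]
250 [ 0.11490086 -0.01396542]
251 [ 0.11493143 -0.0168479 ]
252 [ 0.11496207 -0.01973021]
```

Emit:
play_rows:
  deltas: [0.1,0.12,-0.05,0,0,0.1,0.1,-0.05,0,0]

```text
clock: 17.38
eef_pos: [0.6222, 0.0865, 0.0615]
tool_rot: [0.704, 0.709, 0.028, -0.031]
ft_force: [8.9, -4.4, -8.8]
grip_width: 0.0195
```

```bash
cat >> lev.py <<'E'
def edge():
    snap('top'); g=cv2.imread('last_top.png',0)[158:161].astype(float)
    r=g.mean(0)[242:266]; i=np.argmax(r>165); c=242+i-(r[i]-165)/(r[i]-r[i-1]); print('rail off mark mm', round((248.9-c)*2.88+.5,1), r.round()[max(0,i-3):i+4])
E
python3 - <<'E'
from lev import *
lv([.0195,-.072]); edge()
E
```

```text
grip rel [ 0.0741 -0.0366] 0.0826 ang 0.458 z [-0.004  0.083 -0.997] [0.6222 0.0865 0.0615] [ 8.9 -4.4 -8.8] 0.019489575120380156
rail off mark mm -30.5 [163. 163. 164. 165. 166. 166. 166.]
```

Run:
```python
from lev import *
print(cv2.imread('last_top.png',0)[150:163,244:262])
```

```text
[[ 67  64  62  63  61  72  44 110 124 135 144 149 153 157 159 160 161 163]
 [ 55  66  72  70  71  79  31 110 128 139 145 149 154 158 159 159 161 163]
 [ 92  27  19  18  20  19  46 114 130 141 147 152 156 159 160 161 163 164]
 [115  65  22  19  20  17  74 122 134 142 148 154 157 159 160 163 164 165]
 [116 115  66  22  17  17 109 125 136 145 151 155 157 161 162 162 163 164]
 [114 114 114  26  17  31 111 129 139 145 152 155 159 160 162 163 164 164]
 [115 113 114  64  40  74 116 133 142 148 153 156 159 160 162 163 165 163]
 [114 115 116 114 114 102 121 134 143 149 154 156 160 161 162 164 164 165]
 [115 113 116 114 115 107 123 138 146 152 156 158 160 162 163 164 165 166]
 [113 114 116 114 100 111 129 140 149 153 156 159 161 163 163 164 165 166]
 [112 114 114 114 106 116 133 142 148 155 156 160 161 163 164 165 166 165]
 [113 113 112 114  95 117 135 143 151 155 160 161 162 163 165 164 166 166]
 [115 113 112 112 102 122 137 146 151 155 159 161 162 164 164 165 166 167]]
```

Emit:
play_rows:
  deltas: [0.1,0.15,0.1,0,0,0.1,0.15,0.06,0,0,0.1,0.15,0.04,0,0,0.1,0.15,0.02,0,0]

```text
clock: 17.92
eef_pos: [0.6325, 0.1138, 0.0611]
tool_rot: [0.706, 0.708, 0.018, -0.026]
ft_force: [1.4, -9.9, -2.7]
grip_width: 0.019
```

Run:
```python
from lev import *
lv([.0195,-.072])
```

```text
grip rel [ 0.0838 -0.0086] 0.0842 ang 0.103 z [-0.011  0.062 -0.998] [0.6325 0.1138 0.0611] [ 1.4 -9.9 -2.7] 0.01901113604348644
```

Emit:
play_rows:
  deltas: [0.1,0.12,0,0,0,0.1,0.12,0,0,0,0.1,0.1,0,0,0]

```text
clock: 18.3
eef_pos: [0.6354, 0.1261, 0.061]
tool_rot: [0.707, 0.707, 0.014, -0.018]
ft_force: [-1.4, -8.6, 0.1]
grip_width: 0.0193
```

Run:
```python
from lev import *
lv([.0195,-.072])
```

```text
grip rel [0.0863 0.0041] 0.0864 ang -0.047 z [-0.006  0.044 -0.999] [0.6354 0.1261 0.061 ] [-1.4 -8.6  0.1] 0.01929404396107994
```

Emit:
play_rows:
  deltas: [0.6,0,0,0,0,0.6,0,0,0,0,0.6,0,0,0,0,0.6,0,0,-0.6,0,0.6,0,0,-0.6,0,0.6,-0.8,0,0,0,0.6,-0.8,0,0,0,0.6,-0.8,0,0,0,0.6,0,0,0,0]

```text
clock: 19.42
eef_pos: [0.6387, -0.0198, 0.1295]
tool_rot: [0.705, 0.708, 0.019, -0.018]
ft_force: [-0.1, 0.9, -0.7]
grip_width: 0.051
```

Run:
```python
from lev import *
edge(); obs()
g=cv2.imread('last_top.png'); print(cv2.cvtColor(g,cv2.COLOR_BGR2GRAY)[151:159,250:274])
a=cv2.resize(g[145:215,225:305],(800,700)[::1],interpolation=cv2.INTER_CUBIC); cv2.imwrite('pics/v13.png',cv2.resize(a,(640,560)))
```

```text
rail off mark mm 2.0 [109. 108. 133. 215. 209. 206. 194.]
{'clock': 19.475, 'eef_pos': [0.6388, -0.0181, 0.1297], 'tool_rot': [0.7047, 0.7091, 0.0192, -0.0182], 'ft_force': [-1.0533, 0.6535, 0.554], 'grip_width': 0.0513, 'joint_pos': [-0.0534, 0.5726, 0.2376, 1.2375, 0.0529, -0.0597]}
[[ 19  41  69  69  69  69  69  68  69  68  69  69  69  69  69  69  69  69
   69  70  70  69  70  70]
 [ 16  16 139 140 140 139  96  96 147 146  98 120 117  56 118 119 115 116
  117 116 114 117 127 123]
 [ 17  16  32 110 113 111 110 110 170 206  81 209 208  79 213 211 169 208
  209 206 168 211 207 171]
 [ 17  19  17  84 111 110 110 110 173 209 209 206  95  80 213 211 210 208
  210 207 172 212 211 210]
 [ 19  16  16  85 111 110 108 110 174 210 208 132  67  88 206 108 106  66
  163 209 211 211 210 209]
 [ 37  38  40 101 128 154 186 186 174 209 135  58  59  61  67  19  21  21
   24  75 209 210 209 209]
 [209 205 194 145 144 179 210 209  95 134  95  59  59  46  19  24  21  22
   25  33 106 167 168 170]
 [209 207 194 146 144 180 212 210  56  52  73  36  37  25  23  24  28  28
   26  29  24 105 109 109]]
```

View pics/v13.png

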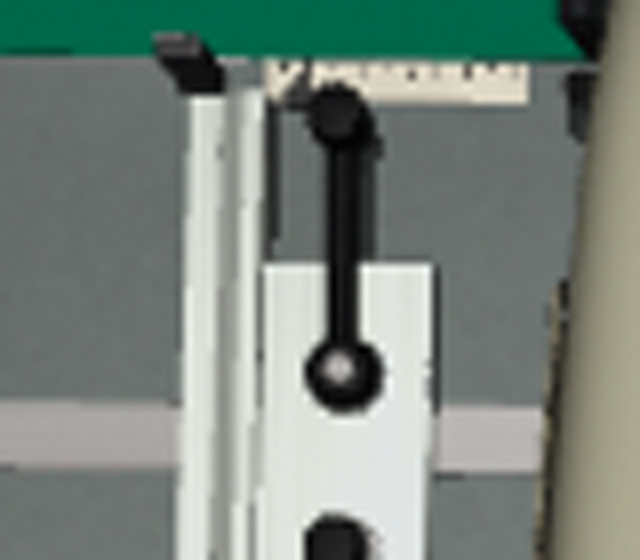

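The view shows the lever clamped, but the pointer sits about 2 to 2.7 mm past the line, which is too marginal. I'll go back to the knob and nudge the clamped rail back with a firm pull.

Run:
```python
from lev import *
k=tow(-.0425,-.0705); print(k); delta([k[0],k[1],.12],88.5)
```

```text
[0.48720084 0.12644028]
pos [ 0.6388 -0.0181  0.1297] yaw 90.4 turn 1.9 delta [ 2.412 -2.513  0.286]
```

Emit:
play_rows:
  deltas: [0.8,0.4,-0.42,0.03,1,0.8,0.4,-0.42,0.03,0.9,0.8,0.4,-0.42,0.03,0,0.8,0.4,-0.42,0.03,0,0.8,0.4,-0.42,0.03,0,0.8,0.4,-0.42,0.03,0,0.8,0,0,0,0]

```text
clock: 20.35
eef_pos: [0.4858, 0.1431, 0.1278]
tool_rot: [0.713, 0.701, 0.023, -0.02]
ft_force: [0.6, -0.7, 0.5]
grip_width: 0.0688
```

Run:
```python
from lev import *
delta([.4872,.1264,.046],88.5)
```

```text
pos [0.4858 0.1431 0.1278] yaw 89.0 turn 0.5 delta [-0.36   0.023  1.344]
```

Descend, pinch, then pull in −y.

Emit:
play_rows:
  deltas: [0.8,-0.36,0.02,0,0,0.8,0,0,0.45,0,0.8,0,0,0.45,0,0.8,0,0,0.42,0,0.1,0,0,0,0,0.1,0,0,0,0,0.1,0,0,0,0,0.1,0,0,0,0,0.1,0,0,0,0]

```text
clock: 21.48
eef_pos: [0.493, 0.1296, 0.0498]
tool_rot: [0.71, 0.703, 0.027, -0.016]
ft_force: [0.2, 0.0, -5.5]
grip_width: 0.018
```

Emit:
play_rows:
  deltas: [0.1,-0.2,0,0,0,0.1,-0.2,0,0,0]

```text
clock: 21.72
eef_pos: [0.493, 0.129, 0.0498]
tool_rot: [0.704, 0.708, 0.046, -0.036]
ft_force: [-1.8, 39.7, -10.4]
grip_width: 0.0183
```

Run:
```python
from lev import *
lv([0,0]); edge(); print(cv2.imread('last_top.png',0)[154:158,250:268])
```

```text
grip rel [-0.037 -0.07 ] 0.0791 ang 2.057 z [ 0.014  0.115 -0.993] [0.493  0.129  0.0498] [ -1.8  39.7 -10.4] 0.01829309844461259
rail off mark mm 1.9 [120. 119. 120. 228. 224. 220. 224.]
[[ 19  17  17  92 121 120 119 121 185 223 222 221 144  59 227 225 224 222]
 [ 17  19  17  92 121 120 121 121 186 225 223 183  73  63 220 113 116  74]
 [ 41  43  44 108 138 165 200 201 190 223 186  65  65  64  74  18  22  22]
 [224 220 223 158 157 175 224 223 105 146 103  65  64  46  20  22  26  29]]
```

Emit:
play_rows:
  deltas: [0.1,-0.22,0,0,0,0.1,-0.22,0,0,0]

```text
clock: 22.02
eef_pos: [0.4932, 0.1295, 0.0498]
tool_rot: [0.696, 0.713, 0.066, -0.056]
ft_force: [10.1, 53.4, -43.8]
grip_width: 0.0174
```

Run:
```python
from lev import *
lv([0,0]); edge(); print(cv2.imread('last_top.png',0)[154:158,250:268])
```

```text
grip rel [-0.0367 -0.0705] 0.0795 ang 2.051 z [ 0.011  0.173 -0.985] [0.4932 0.1295 0.0498] [ 10.1  53.4 -43.8] 0.01740379300457965
rail off mark mm 1.9 [120. 120. 119. 228. 224. 219. 223.]
[[ 18  19  16  90 119 120 119 121 185 222 222 221 144  58 226 226 223 221]
 [ 19  18  19  91 120 120 120 120 186 223 224 219 113  71 221 168 114  74]
 [ 43  42  43 109 138 164 200 199 187 223 186  66  73  64  73  14  20  24]
 [224 220 223 158 157 173 224 222 105 146  98  63  64  63  21  23  25  25]]
```

Emit:
play_rows:
  deltas: [0.1,0.08,0,0,0,0.1,0.12,0,0,0,0.1,0.12,0,0,0,0.1,0.12,0,0,0,0.1,0.12,0,0,0,0.1,0.12,0,0,0]

```text
clock: 22.82
eef_pos: [0.4918, 0.1284, 0.0492]
tool_rot: [0.709, 0.704, 0.032, -0.023]
ft_force: [0.9, -19.0, -1.2]
grip_width: 0.0181
```

Run:
```python
from lev import *
lv([0,0]); edge(); print(cv2.imread('last_top.png',0)[154:158,250:268])
```

```text
grip rel [-0.0382 -0.0699] 0.0796 ang 2.071 z [ 0.013  0.077 -0.997] [0.4918 0.1284 0.0492] [  0.9 -19.   -1.2] 0.018094548746915955
rail off mark mm 1.5 [120. 120. 120. 203. 227. 223. 224.]
[[ 18  19  19  91 120 122 119 122 187 224 224 222 187  64 227 226 224 223]
 [ 20  19  20  93 120 120 119 121 187 225 225 220 154  82 223 221 118 115]
 [ 41  42  44  93 140 147 202 201 224 223 186  73  64  64  54  61  22  24]
 [226 222 222 144 159 158 224 223 149 110 142  63  64  63  27  21  24  28]]
```

Emit:
play_rows:
  deltas: [0.1,0.12,0,0,0,0.1,0.12,0,0,0,0.1,0.12,0,0,0,0.1,0.12,0,0,0,0.1,0,0,0,0,0.8,0,0,0,0,0.8,0,0,0,0,0.8,0,0,0,0,0.8,0,0,-0.8,0,0.8,0,0,-0.8,0,0.8,0,0,-0.8,0,0.8,0,0,0,0]

```text
clock: 24.38
eef_pos: [0.4908, 0.1261, 0.2002]
tool_rot: [0.718, 0.696, 0.014, -0.001]
ft_force: [0.8, 1.0, -0.1]
grip_width: 0.068
```

Run:
```python
from lev import *
lv([0,0]); edge(); print(cv2.imread('last_top.png',0)[154:158,250:268])
delta([.5375,-.1953,.20],3.8)
```

```text
grip rel [-0.0392 -0.0711] 0.0812 ang 2.075 z [ 0.018  0.021 -1.   ] [0.4908 0.1261 0.2002] [ 0.8  1.  -0.1] 0.06795451176848923
rail off mark mm 17.0 [ 30. 162. 181. 183. 183. 183.]
[[123  43  21  21  65 118 118 118 184 220 220 219 182  65 225 223 221 220]
 [156  44  22  20  65 118 118 119 184 222 221 217 142  81 219 218 113 114]
 [169  65  26  19  21 144 181 198 188 219 183  72  64  62  72  61  20  23]
 [172  99  30  19  21  82 221 221 146 106 140  63  63  62  28  23  24  26]]
pos [0.4894 0.1258 0.1979] yaw 88.3 turn 84.5 delta [-5.323  0.964 -0.131]
```

The pointer is steady about 1.4 mm off the line with the lever clamped. On to the boards, starting with the near-left one.

Emit:
play_rows:
  deltas: [0.7,0,0,0,10.6,0.7,0,0,0,10.6,0.7,0,0,0,10.6,0.7,0,0,0,10.6,0.7,0,0,0,10.6,0.7,0,0,0,10.6,0.7,0,0,0,10.6,0.7,0,0,0,10.3]

```text
clock: 25.42
eef_pos: [0.4817, 0.1255, 0.1853]
tool_rot: [1.0, 0.02, -0.003, -0.008]
ft_force: [-0.7, 0.2, 0.3]
grip_width: 0.0598
```

Emit:
play_rows:
  deltas: [0.7,0.07,0.9,0,0,0.7,0.07,0.9,0,0,0.7,0.07,0.9,0,0,0.7,0.07,0.9,0,0,0.7,0.07,0.9,0,0,0.7,0.07,0.8,0,0,0.7,0,0,0,0]

```text
clock: 26.3
eef_pos: [0.5161, -0.1971, 0.1673]
tool_rot: [1.0, 0.023, -0.012, -0.01]
ft_force: [-0.9, -0.4, 0.1]
grip_width: 0.0599
```

Run:
```python
from lev import *
lv([0,0]); delta([.5375,-.1953,.10],3.8)
```

```text
grip rel [-0.0048 -0.3936] 0.3936 ang 1.583 z [-0.025  0.019 -1.   ] [ 0.5161 -0.1971  0.1673] [-0.9 -0.4  0.1] 0.059908990113889525
pos [ 0.5161 -0.1971  0.1673] yaw 2.6 turn -1.2 delta [0.384 0.009 1.112]
```

Emit:
play_rows:
  deltas: [0.5,0.38,0.01,0,-1.2,0.5,0,0,0.4,0,0.5,0,0,0.6,0,0.5,0,0,0.6,0,0.5,0,0,0.4,0,0.5,0,0,0,0]

```text
clock: 27.05
eef_pos: [0.5309, -0.1867, 0.0362]
tool_rot: [0.999, 0.036, -0.018, -0.014]
ft_force: [0.7, 0.2, -0.2]
grip_width: 0.0429
```

Run:
```python
from lev import *
lv([0,0]); delta([.5375,-.1953,.0175],3.8)
```

```text
grip rel [ 0.0099 -0.3829] 0.3831 ang 1.545 z [-0.037  0.026 -0.999] [ 0.5309 -0.1867  0.0362] [ 0.7  0.2 -0.2] 0.04293030189363691
pos [ 0.5309 -0.1867  0.0362] yaw 4.1 turn 0.3 delta [0.11  0.159 0.303]
```

Emit:
play_rows:
  deltas: [0.5,0.055,0.08,0.15,0,0.5,0.055,0.08,0.15,0,0.5,0,0,0,0,0.2,0,0,0,0,0.1,0,0,0,0,0.1,0,0,0,0,0.1,0,0,0,0]

```text
clock: 27.92
eef_pos: [0.5399, -0.196, 0.0195]
tool_rot: [0.999, 0.036, -0.016, -0.013]
ft_force: [-0.0, -0.9, -2.3]
grip_width: 0.0245
```

Run:
```python
from lev import *
lv([0,0]); t=tow(-.091,.0275); print(t); delta([.5375,-.1953,.0175],3.8); delta([t[0],t[1],.13],-1.5)
```

```text
grip rel [ 0.0191 -0.3919] 0.3924 ang 1.522 z [-0.033  0.025 -0.999] [ 0.5399 -0.196   0.0195] [-0.  -0.9 -2.3] 0.024528447218393867
[0.44123084 0.22565223]
pos [ 0.5399 -0.196   0.0195] yaw 4.2 turn 0.4 delta [-0.039 -0.014  0.035]
pos [ 0.5399 -0.196   0.0195] yaw 4.2 turn 5.7 delta [-1.188 -7.175 -1.612]
```

Emit:
play_rows:
  deltas: [0.1,0,0,-0.3,0,0.1,0,0,-0.6,2,0.1,0,0,-0.6,2,0.1,0,0,-0.4,1.7,0.1,-0.2,-0.6,0,0,0.1,-0.23,-0.8,0,0,0.1,-0.23,-0.8,0,0,0.1,-0.23,-0.8,0,0,0.1,-0.23,-0.8,0,0,0.1,-0.23,-0.8,0,0,0.1,-0.23,-0.8,0,0,0.1,0,0,0,0]

```text
clock: 29.42
eef_pos: [0.4562, 0.1372, 0.1471]
tool_rot: [1.0, -0.017, -0.017, -0.013]
ft_force: [0.1, -0.9, -1.8]
grip_width: 0.0247
```

Run:
```python
from lev import *
lv([0,0]); t=tow(-.091,.0275); delta([t[0],t[1],.13],-1.5)
```

```text
grip rel [-0.0731 -0.0611] 0.0952 ang 2.445 z [-0.033  0.027 -0.999] [0.4562 0.1372 0.1471] [ 0.1 -0.9 -1.8] 0.024703516927183613
pos [0.4562 0.1372 0.1471] yaw -1.9 turn -0.4 delta [-0.288 -1.458  0.333]
```

Emit:
play_rows:
  deltas: [0.1,-0.1,-0.5,0.1,-0.2,0.1,-0.1,-0.5,0.2,-0.2,0.1,-0.09,-0.46,0.2,0,0.1,0,0,0,0,0.1,0,0,0,0]

```text
clock: 30.05
eef_pos: [0.4414, 0.2249, 0.1192]
tool_rot: [1.0, -0.015, -0.016, -0.012]
ft_force: [-0.4, -0.0, -1.0]
grip_width: 0.0248
```

Run:
```python
from lev import *
lv([0,0]); t=tow(-.091,.0275); delta([t[0],t[1],.065],-1.5)
```

```text
grip rel [-0.0902  0.0263] 0.094 ang -2.858 z [-0.032  0.024 -0.999] [0.4414 0.2249 0.1192] [-0.4 -0.  -1. ] 0.024776575785469823
pos [0.4414 0.2249 0.1192] yaw -1.7 turn -0.2 delta [0.026 0.008 0.902]
```

Emit:
play_rows:
  deltas: [0.1,0.02,0.01,0.4,-0.2,0.1,0.01,0,0.4,0,0.1,0,0,0.25,0,0.1,0,0,0.1,0,0.1,0,0,0,0]

```text
clock: 30.68
eef_pos: [0.4453, 0.2217, 0.0515]
tool_rot: [1.0, -0.017, -0.013, -0.013]
ft_force: [-0.7, 1.7, -0.4]
grip_width: 0.0252
```

Run:
```python
from lev import *
lv([0,0]); t=tow(-.091,.0275); delta([t[0],t[1],.0465],-1.5); snap('side','v14.png',(230,190,370,340),4)
```

```text
grip rel [-0.0864  0.0231] 0.0894 ang -2.88 z [-0.026  0.026 -0.999] [0.4453 0.2217 0.0515] [-0.7  1.7 -0.4] 0.025217141835888853
pos [0.4453 0.2217 0.0515] yaw -1.9 turn -0.4 delta [-0.067 -0.062  0.087]
```

View pics/v14.png

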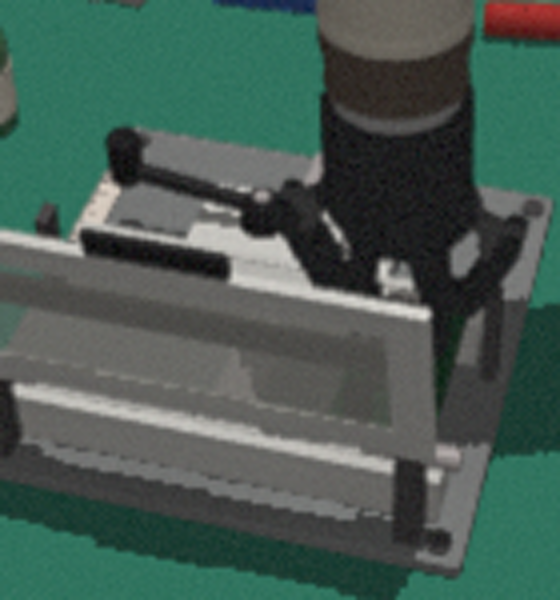

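Side view: the board is held over the near end of the bay with nothing fouled. I'll correct sideways and seat it.

Emit:
play_rows:
  deltas: [0.1,-0.05,-0.09,0,0.3,0.1,-0.02,0,0,0,0.1,0,0,0.06,0,0.1,0,0,0.06,0,0.1,0,0,0.04,0,0.1,0,0,0,0]

```text
clock: 31.48
eef_pos: [0.4421, 0.2275, 0.0453]
tool_rot: [1.0, -0.02, -0.011, -0.013]
ft_force: [0.6, 0.1, -1.8]
grip_width: 0.0249
```

Run:
```python
from lev import *
lv([0,0]); t=tow(-.091,.0275); delta([t[0],t[1],.0455],-1.5)
```

```text
grip rel [-0.0897  0.0289] 0.0942 ang -2.83 z [-0.022  0.026 -0.999] [0.4421 0.2275 0.0453] [ 0.6  0.1 -1.8] 0.02494180992105782
pos [0.4421 0.2275 0.0453] yaw -2.3 turn -0.8 delta [-0.014  0.031 -0.003]
```

Emit:
play_rows:
  deltas: [0.1,0,0,0.05,0,0.1,0,0,0.05,0,0.1,0,0,0,0,0.5,0,0,0,0,0.5,0,0,0,0,0.5,0,0,0,0,0.5,0,0,-0.4,0,0.5,0,0,-0.6,0,0.5,0,0,-0.6,0,0.5,0,0,-0.2,0,0.5,0,0,0,0]

```text
clock: 32.85
eef_pos: [0.4437, 0.2242, 0.1525]
tool_rot: [1.0, -0.02, -0.012, -0.012]
ft_force: [0.1, 0.7, -0.8]
grip_width: 0.0429
```

Run:
```python
from lev import *
lv([0,0]); delta([.5450,-.3115,.14],2.7)
```

```text
grip rel [-0.088   0.0257] 0.0917 ang -2.858 z [-0.024  0.025 -0.999] [0.4437 0.2242 0.1525] [ 0.1  0.7 -0.8] 0.042869880899828676
pos [0.4437 0.2242 0.1525] yaw -2.3 turn -5.0 delta [ 2.047  8.856 -0.053]
```

Emit:
play_rows:
  deltas: [0.5,0.19,0.8,0,0,0.5,0.2,0.9,0,0,0.5,0.2,0.9,0,0,0.5,0.2,0.9,0,0,0.5,0.2,0.9,0,0,0.5,0.2,0.9,0,0,0.5,0.2,0.9,0,0,0.5,0.2,0.9,0,0,0.5,0.2,0.9,0,-2.5,0.5,0.2,0.9,0,-2.5,0.5,0,0,0,0,0.5,0,0,0,0]

```text
clock: 34.35
eef_pos: [0.5383, -0.3256, 0.1093]
tool_rot: [0.999, 0.027, -0.027, -0.018]
ft_force: [0.4, 0.0, -0.3]
grip_width: 0.0423
```

```bash
cat >> lev.py <<'E'
def dif():
    "fit of each remaining board from green mask not possible when occluded; compare with first picture"
    snap('top'); a=cv2.imread('last_top.png')[145:217,350:446].astype(int)
    b=cv2.resize(cv2.imread('pics/t.png'),(96,72),interpolation=cv2.INTER_AREA).astype(int)
    d=np.abs(a-b).max(2)>60; print('diff px per cell TL TR BL BR', [int(d[r:r+36,c:c+48].sum()) for r in (0,36) for c in (0,48)])
E
python3 - <<'E'
from lev import *
lv([0,0]); delta([.5450,-.3115,.05],2.7); dif()
E
```

```text
grip rel [ 0.0212 -0.5217] 0.5221 ang 1.53 z [-0.055  0.035 -0.998] [ 0.5383 -0.3256  0.1093] [ 0.4  0.  -0.3] 0.04232517602749588
pos [ 0.5383 -0.3256  0.1093] yaw 3.2 turn 0.5 delta [ 0.176 -0.19   0.988]
diff px per cell TL TR BL BR [0, 450, 845, 740]
```

Emit:
play_rows:
  deltas: [0.5,0.09,-0.09,0.3,0,0.5,0.08,-0.09,0.35,0,0.5,0,0,0.35,0,0.5,0,0,0,0,0.5,0,0,0,0]

```text
clock: 35.02
eef_pos: [0.5447, -0.3037, 0.0492]
tool_rot: [0.999, 0.032, -0.027, -0.019]
ft_force: [0.4, -0.3, 0.9]
grip_width: 0.0428
```

Run:
```python
from lev import *
lv([0,0]); delta([.5440,-.3115,.0185],2.7)
```

```text
grip rel [ 0.0271 -0.4997] 0.5004 ang 1.517 z [-0.056  0.036 -0.998] [ 0.5447 -0.3037  0.0492] [ 0.4 -0.3  0.9] 0.04282733923397014
pos [ 0.5447 -0.3037  0.0492] yaw 3.7 turn 1.0 delta [0.008 0.149 0.507]
```

Emit:
play_rows:
  deltas: [0.5,0,0.08,0.25,0.5,0.5,0,0.07,0.25,0.5,0.5,0,0,0,0,0.5,0,0,0,0,0.2,0,0,0,0,0.1,0,0,0,0,0.1,0,0,0,0,0.1,0,0,0,0]

```text
clock: 36.02
eef_pos: [0.5448, -0.3131, 0.0194]
tool_rot: [0.999, 0.022, -0.026, -0.017]
ft_force: [1.2, -0.4, -0.2]
grip_width: 0.0252
```

Run:
```python
from lev import *
lv([0,0]); t=tow(-.0305,.0275); delta([.5440,-.3115,.0185],2.7); delta([t[0],t[1],.13],-1.5)
```

```text
grip rel [ 0.0274 -0.5091] 0.5098 ang 1.517 z [-0.052  0.033 -0.998] [ 0.5448 -0.3131  0.0194] [ 1.2 -0.4 -0.2] 0.02518649904205256
pos [ 0.5448 -0.3131  0.0194] yaw 2.6 turn -0.1 delta [-0.011 -0.027  0.016]
pos [ 0.5448 -0.3131  0.0194] yaw 2.6 turn 4.1 delta [-0.401 -9.037 -1.504]
```

Emit:
play_rows:
  deltas: [0.1,0,0,-0.3,0,0.1,0,0,-0.6,2,0.1,0,0,-0.6,2,0.1,0,0,-0.2,0,0.1,-0.1,-0.7,0,0,0.1,-0.1,-0.9,0,0,0.1,-0.1,-0.9,0,0,0.1,-0.1,-0.9,0,0,0.1,-0.1,-0.9,0,0,0.1,-0.1,-0.9,0,0,0.1,-0.1,-0.9,0,0,0.1,-0.1,-0.9,0,0]

```text
clock: 37.52
eef_pos: [0.5075, 0.1136, 0.1304]
tool_rot: [0.999, -0.015, -0.033, -0.018]
ft_force: [0.8, 0.6, -2.0]
grip_width: 0.0247
```

Run:
```python
from lev import *
lv([0,0]); t=tow(-.0305,.0275); delta([t[0],t[1],.11],-1.5); dif()
```

```text
grip rel [-0.0206 -0.0835] 0.086 ang 1.812 z [-0.066  0.037 -0.997] [0.5075 0.1136 0.1304] [ 0.8  0.6 -2. ] 0.02467767191340435
pos [0.5075 0.1136 0.1304] yaw -1.7 turn -0.2 delta [-0.128 -1.825  0.415]
diff px per cell TL TR BL BR [0, 0, 650, 643]
```

Emit:
play_rows:
  deltas: [0.1,-0.04,-0.55,0.1,0,0.1,-0.04,-0.55,0.1,0,0.1,-0.04,-0.5,0.1,0,0.1,0,-0.1,0,0,0.1,0,0,0,0,0.1,0,0,0,0]

```text
clock: 38.33
eef_pos: [0.4967, 0.2256, 0.1119]
tool_rot: [0.999, -0.008, -0.037, -0.019]
ft_force: [-0.2, 0.2, -1.6]
grip_width: 0.0248
```

Run:
```python
from lev import *
lv([0,0]); t=tow(-.0305,.0280); delta([t[0],t[1],.055],-1.5)
```

```text
grip rel [-0.0341  0.0282] 0.0443 ang -2.45 z [-0.075  0.038 -0.997] [0.4967 0.2256 0.1119] [-0.2  0.2 -1.6] 0.024790819471281634
pos [0.4967 0.2256 0.1119] yaw -0.9 turn 0.6 delta [0.155 0.05  0.938]
```

Emit:
play_rows:
  deltas: [0.1,0.05,0.02,0.25,0.3,0.1,0.05,0.02,0.35,0.3,0.1,0.05,0.01,0.3,0,0.1,0,0,0,0,0.1,0,0,0,0]

```text
clock: 38.95
eef_pos: [0.5026, 0.2199, 0.0538]
tool_rot: [0.999, -0.017, -0.038, -0.018]
ft_force: [-0.5, -0.2, -1.6]
grip_width: 0.0251
```

Run:
```python
from lev import *
lv([0,0]); t=tow(-.0305,.0280); delta([t[0],t[1],.0455],-1.5)
```

```text
grip rel [-0.028   0.0227] 0.0361 ang -2.461 z [-0.075  0.037 -0.997] [0.5026 0.2199 0.0538] [-0.5 -0.2 -1.6] 0.02509268258063886
pos [0.5026 0.2199 0.0538] yaw -1.9 turn -0.4 delta [-0.007 -0.072  0.142]
```

Emit:
play_rows:
  deltas: [0.1,0,-0.09,0,-0.4,0.1,0,0,0,0,0.1,0,0,0.07,0,0.1,0,0,0.07,0,0.1,0,0,0.06,0,0.1,0,0,0,0]

```text
clock: 39.7
eef_pos: [0.5048, 0.2256, 0.0467]
tool_rot: [0.999, -0.014, -0.033, -0.018]
ft_force: [-1.5, -0.3, 0.0]
grip_width: 0.0251
```

Run:
```python
from lev import *
lv([0,0]); t=tow(-.0305,.0280); delta([t[0],t[1],.0455],-1.5)
```

```text
grip rel [-0.0262  0.0285] 0.0387 ang -2.314 z [-0.066  0.037 -0.997] [0.5048 0.2256 0.0467] [-1.5 -0.3  0. ] 0.02510294256077922
pos [0.5048 0.2256 0.0467] yaw -1.5 turn 0.0 delta [-0.05   0.02   0.022]
```

Emit:
play_rows:
  deltas: [0.1,-0.06,0,-0.02,0,0.1,0,0,0.05,0,0.1,0,0,0.05,0,0.1,0,0,0.03,0,0.5,0,0,0,0,0.5,0,0,0,0,0.5,0,0,0,0,0.5,0,0,-0.2,0]

```text
clock: 40.7
eef_pos: [0.5005, 0.2258, 0.0569]
tool_rot: [0.999, -0.013, -0.033, -0.018]
ft_force: [-0.4, 0.2, 0.4]
grip_width: 0.0424
```

Run:
```python
from lev import *
lv([0,0])
```

```text
grip rel [-0.0305  0.0285] 0.0417 ang -2.39 z [-0.065  0.037 -0.997] [0.5005 0.2258 0.0569] [-0.4  0.2  0.4] 0.0424356515578888
```

Emit:
play_rows:
  deltas: [0.5,0,0,-0.4,0,0.5,0,0,-0.6,0,0.5,0,0,-0.6,0,0.5,0,0,-0.2,0,0.5,0,0,0,0]

```text
clock: 41.32
eef_pos: [0.5083, 0.2219, 0.1695]
tool_rot: [0.999, -0.013, -0.032, -0.019]
ft_force: [-0.0, 0.1, 0.0]
grip_width: 0.0425
```

Run:
```python
from lev import *
lv([0,0]); delta([.6165,-.1898,.14],0.4)
```

```text
grip rel [-0.0226  0.0248] 0.0335 ang -2.31 z [-0.064  0.038 -0.997] [0.5083 0.2219 0.1695] [-0.   0.1  0. ] 0.04247364822135366
pos [0.5083 0.2219 0.1695] yaw -1.5 turn -1.9 delta [2.007 6.822 0.115]
```

Emit:
play_rows:
  deltas: [0.5,0.22,0.75,0,0,0.5,0.25,0.86,0,0,0.5,0.25,0.86,0,0,0.5,0.25,0.86,0,0,0.5,0.25,0.86,0,0,0.5,0.25,0.86,0,0,0.5,0.25,0.86,0,0,0.5,0.25,0.86,0,-1.9,0.5,0,0,0,0,0.5,0,0,0,0]

```text
clock: 42.58
eef_pos: [0.6099, -0.1961, 0.1253]
tool_rot: [0.999, 0.006, -0.046, -0.022]
ft_force: [-0.4, -0.2, -0.9]
grip_width: 0.0427
```

Run:
```python
from lev import *
lv([0,0]); delta([.6156,-.1891,.05],0.4); dif()
```

```text
grip rel [ 0.0902 -0.3906] 0.4009 ang 1.344 z [-0.092  0.043 -0.995] [ 0.6099 -0.1961  0.1253] [-0.4 -0.2 -0.9] 0.04273166039067159
pos [ 0.6099 -0.1961  0.1253] yaw 0.8 turn 0.4 delta [ 0.211 -0.061  1.245]
diff px per cell TL TR BL BR [1030, 1672, 1298, 1682]
```

Emit:
play_rows:
  deltas: [0.5,0.08,-0.02,0.3,0,0.5,0.08,-0.02,0.5,0,0.5,0.05,-0.02,0.4,0,0.5,0,0,0,0,0.5,0,0,0,0]

```text
clock: 43.25
eef_pos: [0.6152, -0.1817, 0.0481]
tool_rot: [0.999, 0.01, -0.047, -0.022]
ft_force: [-0.2, 1.2, 1.4]
grip_width: 0.043
```

Run:
```python
from lev import *
lv([0,0]); delta([.6153,-.1890,.0195],0.4)
```

```text
grip rel [ 0.0952 -0.376 ] 0.3879 ang 1.323 z [-0.095  0.043 -0.995] [ 0.6152 -0.1817  0.0481] [-0.2  1.2  1.4] 0.04295297882304174
pos [ 0.6152 -0.1817  0.0481] yaw 1.3 turn 0.9 delta [0.043 0.143 0.469]
```

Emit:
play_rows:
  deltas: [0.5,0.02,0.07,0.23,-0.4,0.5,0.02,0.07,0.23,-0.4,0.5,0,0,0,0,0.5,0,0,0,0,0.2,0,0,0,0,0.1,0,0,0,0,0.1,0,0,0,0,0.1,0,0,0,0]

```text
clock: 44.25
eef_pos: [0.6171, -0.1902, 0.0211]
tool_rot: [0.999, 0.018, -0.045, -0.021]
ft_force: [0.3, 0.1, -0.1]
grip_width: 0.0255
```

Emit:
play_rows:
  deltas: [0.1,0,0,-0.3,0,0.1,0,0,-0.6,0.9,0.1,0,0,-0.6,0.9,0.1,0,0,-0.3,0,0.1,-0.15,-0.75,0,0,0.1,-0.18,-0.9,0,0,0.1,-0.18,-0.9,0,0,0.1,-0.18,-0.9,0,0,0.1,-0.18,-0.9,0,0,0.1,-0.18,-0.9,0,0,0.1,0,0,0,0]

```text
clock: 45.62
eef_pos: [0.5608, 0.1286, 0.1476]
tool_rot: [0.999, 0.0, -0.048, -0.022]
ft_force: [-0.6, 0.5, -1.4]
grip_width: 0.0251
```

Run:
```python
from lev import *
lv([0,0]); delta([.5637,.2230,.10],-1.5); dif()
```

```text
grip rel [ 0.0328 -0.0673] 0.0748 ang 1.117 z [-0.095  0.043 -0.995] [0.5608 0.1286 0.1476] [-0.6  0.5 -1.4] 0.025143855102994998
pos [0.5608 0.1286 0.1476] yaw 0.1 turn 1.6 delta [ 0.128 -1.538  0.852]
diff px per cell TL TR BL BR [621, 0, 643, 635]
```

Emit:
play_rows:
  deltas: [0.1,0.03,-0.5,0.15,0.8,0.1,0.02,-0.5,0.2,0.8,0.1,0.02,-0.45,0.2,0,0.1,0.02,-0.1,0.2,0,0.1,0,0,0.3,0,0.1,0,0,0,0,0.1,0,0,0,0]

```text
clock: 46.55
eef_pos: [0.5651, 0.2143, 0.0846]
tool_rot: [0.998, -0.022, -0.048, -0.018]
ft_force: [0.2, 0.2, -2.4]
grip_width: 0.025
```

Run:
```python
from lev import *
lv([0,0]); t=tow(.0295,.0285); delta([t[0],t[1],.047],-1.5)
```

```text
grip rel [0.0349 0.0186] 0.0396 ang -0.49 z [-0.096  0.038 -0.995] [0.5651 0.2143 0.0846] [ 0.2  0.2 -2.4] 0.025048718817883467
pos [0.5651 0.2143 0.0846] yaw -2.4 turn -0.9 delta [-0.001 -0.131  0.635]
```

Emit:
play_rows:
  deltas: [0.1,0,-0.1,0.1,-0.5,0.1,0,-0.04,0.15,-0.4,0.1,0,0,0.2,0,0.1,0,0,0,0,0.1,0,0,0,0]

```text
clock: 47.18
eef_pos: [0.5637, 0.2236, 0.0574]
tool_rot: [0.999, -0.014, -0.047, -0.019]
ft_force: [1.0, 0.8, -1.4]
grip_width: 0.025
```

Run:
```python
from lev import *
lv([0,0]); t=tow(.0295,.0285); delta([t[0],t[1],.047],-1.5)
```

```text
grip rel [0.0333 0.0279] 0.0434 ang -0.698 z [-0.094  0.039 -0.995] [0.5637 0.2236 0.0574] [ 1.   0.8 -1.4] 0.02504728244107454
pos [0.5637 0.2236 0.0574] yaw -1.5 turn 0.0 delta [-0.016  0.008  0.176]
```

Emit:
play_rows:
  deltas: [0.1,-0.02,0,0.07,0,0.1,-0.02,0,0.07,0,0.1,0,0,0.06,0,0.1,0,0,0.05,0,0.1,0,0,0,0]

```text
clock: 47.8
eef_pos: [0.5608, 0.2243, 0.048]
tool_rot: [0.999, -0.014, -0.045, -0.02]
ft_force: [-0.1, 0.7, -0.6]
grip_width: 0.0255
```

Emit:
play_rows:
  deltas: [0.5,0,0,0,0,0.5,0,0,0,0,0.5,0,0,0,0,0.5,0,0,-0.2,0,0.5,0,0,-0.5,0,0.5,0,0,-0.6,0,0.5,0,0,-0.6,0,0.5,0,0,0,0]

```text
clock: 48.8
eef_pos: [0.5718, 0.2198, 0.1666]
tool_rot: [0.999, -0.014, -0.045, -0.02]
ft_force: [0.0, 1.1, -0.3]
grip_width: 0.0431
```

Run:
```python
from lev import *
lv([0,0]); delta([.6245,-.3085,.14],4.4)
```

```text
grip rel [0.0414 0.0243] 0.048 ang -0.53 z [-0.088  0.041 -0.995] [0.5718 0.2198 0.1666] [ 0.   1.1 -0.3] 0.04306181470772941
pos [0.5718 0.2198 0.1666] yaw -1.5 turn -5.9 delta [1.140e+00 8.786e+00 6.000e-03]
```

Emit:
play_rows:
  deltas: [0.5,0.11,0.8,0,0,0.5,0.12,0.9,0,0,0.5,0.12,0.9,0,0,0.5,0.12,0.9,0,0,0.5,0.12,0.9,0,0,0.5,0.12,0.9,0,0,0.5,0.12,0.9,0,0,0.5,0.12,0.9,0,0,0.5,0.12,0.85,0,-3,0.5,0.12,0.85,0,-3,0.5,0,0,0,0,0.5,0,0,0,0]

```text
clock: 50.3
eef_pos: [0.6295, -0.3226, 0.1298]
tool_rot: [0.998, 0.042, -0.048, -0.025]
ft_force: [1.2, -0.1, 0.6]
grip_width: 0.0429
```

Run:
```python
from lev import *
lv([0,0]); delta([.6243,-.3086,.05],4.4)
```

```text
grip rel [ 0.1131 -0.5166] 0.5288 ang 1.355 z [-0.099  0.046 -0.994] [ 0.6295 -0.3226  0.1298] [ 1.2 -0.1  0.6] 0.04286278260537806
pos [ 0.6295 -0.3226  0.1298] yaw 5.0 turn 0.6 delta [ 0.06  -0.168  1.341]
```

Emit:
play_rows:
  deltas: [0.5,0.03,-0.06,0.4,0.3,0.5,0.02,-0.06,0.5,0.3,0.5,0.01,-0.04,0.4,0,0.5,0,0,0,0,0.5,0,0,0,0]

```text
clock: 50.92
eef_pos: [0.6257, -0.302, 0.0535]
tool_rot: [0.998, 0.04, -0.048, -0.025]
ft_force: [0.3, -0.7, -0.2]
grip_width: 0.0424
```

Run:
```python
from lev import *
lv([0,0]); delta([.6243,-.3086,.0195],4.4)
```

```text
grip rel [ 0.1088 -0.4961] 0.5078 ang 1.355 z [-0.097  0.045 -0.994] [ 0.6257 -0.302   0.0535] [ 0.3 -0.7 -0.2] 0.04243458327191835
pos [ 0.6257 -0.302   0.0535] yaw 4.8 turn 0.4 delta [0.021 0.138 0.561]
```

Emit:
play_rows:
  deltas: [0.5,0.01,0.07,0.28,0.2,0.5,0.01,0.07,0.28,0.2,0.5,0,0,0,0,0.5,0,0,0,0,0.2,0,0,0,0,0.1,0,0,0,0,0.1,0,0,0,0,0.1,0,0,0,0]

```text
clock: 51.92
eef_pos: [0.626, -0.3104, 0.0204]
tool_rot: [0.998, 0.036, -0.046, -0.023]
ft_force: [0.5, -0.3, -0.3]
grip_width: 0.0252
```

Emit:
play_rows:
  deltas: [0.1,0,0,-0.3,0,0.1,0,0,-0.6,2.5,0.1,0,0,-0.6,2.5,0.1,0,0,-0.3,0,0.1,-0.05,-0.75,0,0,0.1,-0.05,-0.9,0,0,0.1,-0.05,-0.9,0,0,0.1,-0.05,-0.9,0,0,0.1,-0.05,-0.9,0,0,0.1,-0.05,-0.9,0,0,0.1,-0.05,-0.9,0,0,0.1,0,0,0,0]

```text
clock: 53.42
eef_pos: [0.6203, 0.0644, 0.1438]
tool_rot: [0.998, -0.01, -0.05, -0.022]
ft_force: [0.2, -0.2, -2.1]
grip_width: 0.0254
```

Run:
```python
from lev import *
lv([0,0]); delta([.6220,.2220,.10],-1.5); dif()
```

```text
grip rel [ 0.0941 -0.13  ] 0.1604 ang 0.944 z [-0.099  0.046 -0.994] [0.6203 0.0644 0.1438] [ 0.2 -0.2 -2.1] 0.025416722269266456
pos [0.6203 0.0644 0.1438] yaw -1.0 turn 0.5 delta [ 0.054 -2.593  0.843]
diff px per cell TL TR BL BR [620, 628, 643, 633]
```

Emit:
play_rows:
  deltas: [0.1,0.01,-0.6,0,0.3,0.1,0.01,-0.7,0,0.2,0.1,0.01,-0.7,0,0,0.1,0.02,-0.55,0.2,0,0.1,0.02,-0.1,0.4,0,0.1,0,0,0.4,0,0.1,0,0,0,0,0.1,0,0,0,0]

```text
clock: 54.48
eef_pos: [0.6274, 0.2154, 0.0872]
tool_rot: [0.998, -0.024, -0.05, -0.019]
ft_force: [-0.5, -0.6, -1.1]
grip_width: 0.025
```

Run:
```python
from lev import *
lv([0,0]); t=tow(.0898,.0285); delta([t[0],t[1],.047],-1.5)
```

```text
grip rel [0.0973 0.0213] 0.0996 ang -0.215 z [-0.099  0.041 -0.994] [0.6274 0.2154 0.0872] [-0.5 -0.6 -1.1] 0.025038374159962073
pos [0.6274 0.2154 0.0872] yaw -2.6 turn -1.1 delta [-0.027 -0.082  0.679]
```

Emit:
play_rows:
  deltas: [0.1,-0.02,-0.07,0.15,-0.6,0.1,-0.01,-0.04,0.2,-0.5,0.1,0,0,0.2,0,0.1,0,0,0,0,0.1,0,0,0,0]

```text
clock: 55.1
eef_pos: [0.6238, 0.223, 0.0546]
tool_rot: [0.999, -0.014, -0.049, -0.02]
ft_force: [0.0, -0.2, -2.3]
grip_width: 0.0252
```

Run:
```python
from lev import *
lv([0,0]); t=tow(.0898,.0285); delta([t[0],t[1],.047],-1.5)
```

```text
grip rel [0.0935 0.0288] 0.0978 ang -0.299 z [-0.096  0.042 -0.994] [0.6238 0.223  0.0546] [ 0.  -0.2 -2.3] 0.02521980316701187
pos [0.6238 0.223  0.0546] yaw -1.5 turn -0.0 delta [-0.018  0.022  0.129]
```

Emit:
play_rows:
  deltas: [0.1,-0.02,0,0.06,0,0.1,-0.01,0,0.05,0,0.1,0,0,0.05,0,0.1,0,0,0.04,0,0.1,0,0,0,0]

```text
clock: 55.72
eef_pos: [0.622, 0.2236, 0.0472]
tool_rot: [0.999, -0.014, -0.046, -0.021]
ft_force: [0.2, 0.2, -1.4]
grip_width: 0.0254
```

Emit:
play_rows:
  deltas: [0.5,0,0,0,0,0.5,0,0,0,0,0.5,0,0,0,0,0.5,0,0,-0.2,0,0.5,0,0,-0.5,0,0.5,0,0,-0.6,0,0.5,0,0,-0.6,0,0.5,0,0.7,-0.3,0,0.5,0,0.9,0,0,0.5,0,0.9,0,0,0.5,0,0.9,0,0,0.5,0,0,0,0]

```text
clock: 57.22
eef_pos: [0.6314, 0.0097, 0.1816]
tool_rot: [0.999, -0.012, -0.041, -0.021]
ft_force: [-0.7, -0.1, 0.1]
grip_width: 0.0429
```

Run:
```python
from lev import *
lv([0,0]); snap('top','v15.png',(165,140,325,260),5)
```

```text
grip rel [ 0.1062 -0.1843] 0.2127 ang 1.048 z [-0.081  0.043 -0.996] [0.6314 0.0097 0.1816] [-0.7 -0.1  0.1] 0.04290069839607762
```

View pics/v15.png

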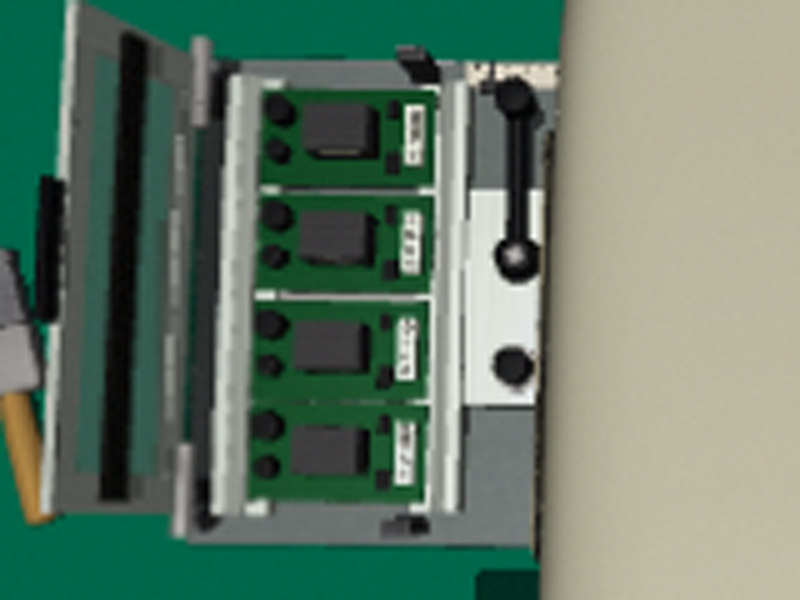

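All four boards lie across the ledges with gaps at about rows 190, 296 and 402. I'll check their poses numerically and plan the cover push.

Run:
```python
from fit import *
from lev import *
G=lambda x,y:(x/5+165-.4,y/5+140-.4)
bm=[(.028,.05,.033),(.028,-.05,.033),(-.028,-.05,.033),(-.028,.05,.033)]
for v in ([(265,90),(437,93),(434,190),(259,187)],[(259,195),(434,197),(431,295),(256,292)],[(254,302),(430,300),(428,402),(250,400)],[(249,408),(427,403),(424,500),(247,500)]):
    b,e=fit(bm,[G(*a) for a in v],[.5,.2,0]); print(fr(b[:2]).round(4),np.degrees(b[2]-p[2]).round(1),e)
# cover angle: free edge from top & side
for a in (1.7,1.8,1.9,1.95):
    y=.104-.130*np.cos(a); z=.073+.130*np.sin(a); print(a,y,z,(proj('top',[[*tow(x,y),z] for x in (.125,-.125)])-[165,140])*5)
edge()
```

```text
[0.0887 0.0297] -0.5 [[-0.2, 0.1], [0.1, 0.1], [-0.0, -0.1], [0.1, -0.1]]
[0.0281 0.0297] -0.1 [[0.1, -0.0], [0.0, 0.0], [0.0, -0.1], [-0.1, 0.1]]
[-0.0326  0.0301] 0.5 [[-0.1, -0.1], [-0.1, 0.4], [-0.0, -0.3], [0.2, 0.0]]
[-0.09    0.0303] 1.1 [[-0.0, -0.9], [-0.2, -0.2], [0.2, 0.3], [0.0, 0.6]]
1.7 0.1207497842584182 0.20191642535882093 [[ 94.09014577  -4.56248726]
 [ 67.60887798 510.47508633]]
1.8 0.13353627231010132 0.19960019201416535 [[ 69.76345301  -3.48022135]
 [ 42.58733779 510.12922346]]
1.9 0.14602764369225543 0.1960190113993639 [[ 47.09137371  -1.70585614]
 [ 19.32076988 509.79748175]]
1.95 0.1521235080756673 0.19376476295050302 [[ 36.46850012  -0.56929715]
 [  8.44120831 509.63856673]]
rail off mark mm -18.0 [130. 144. 144. 211. 209. 135.  59.]
```

Emit:
play_rows:
  deltas: [0,0,0,-0.9,0,0,0,0,-0.9,0,0,0,0,-0.3,0,0,-0.2,-0.75,0,0,0,-0.22,-0.85,0,0,0,-0.22,-0.85,0,0,0,-0.22,-0.85,0,0,0,-0.22,-0.85,0,0,0,-0.22,-0.85,0,0,0,-0.22,-0.85,0,0,0,-0.22,-0.85,0,0,0,0,0,0,0]

```text
clock: 58.82
eef_pos: [0.5296, 0.4443, 0.3393]
tool_rot: [0.999, 0.004, -0.042, -0.024]
ft_force: [0.5, -0.2, -0.9]
grip_width: 0.0001
```

Run:
```python
from lev import *
lv([0,0]); t=tow(0,.195); delta([t[0],t[1],.16],-1.5)
```

```text
grip rel [-0.0066  0.2475] 0.2476 ang -1.598 z [-0.084  0.049 -0.995] [0.5296 0.4443 0.3393] [ 0.5 -0.2 -0.9] 9.337041441504245e-05
pos [0.5296 0.4443 0.3393] yaw 0.6 turn 2.1 delta [0.356 1.039 2.922]
```

Emit:
play_rows:
  deltas: [0,0.08,0.1,0.7,1,0,0.09,0.1,0.75,1,0,0.09,0.1,0.75,0,0,0.09,0.1,0.7,0,0,0,0,0,0,0,0,0,0,0]

```text
clock: 59.58
eef_pos: [0.5327, 0.4351, 0.1637]
tool_rot: [0.999, -0.008, -0.039, -0.027]
ft_force: [0.5, -0.1, 1.6]
grip_width: 0.0001
```

Emit:
play_rows:
  deltas: [0,0,0.35,-0.02,0,0,0,0.35,-0.02,0,0,0,0.35,-0.02,0,0,0,0.35,-0.02,0,0,0,0.35,-0.02,0,0,0,0.35,-0.02,0]

```text
clock: 60.32
eef_pos: [0.5369, 0.3135, 0.1792]
tool_rot: [0.999, -0.004, -0.028, -0.035]
ft_force: [-1.0, 2.9, -0.9]
grip_width: 0.0004
```

Run:
```python
from lev import *
lv([0,0])
```

```text
grip rel [0.0035 0.1164] 0.1165 ang -1.541 z [-0.055  0.071 -0.996] [0.5369 0.3135 0.1792] [-1.   2.9 -0.9] 0.0003691654277251362
```

Emit:
play_rows:
  deltas: [0,0,0.3,0.08,0,0,0,0.28,0.08,0,0,0,0.23,0.12,0,0,0,0.22,0.12,0,0,0,0.2,0.2,0,0,0,0.2,0.2,0]

```text
clock: 61.08
eef_pos: [0.5355, 0.2261, 0.1255]
tool_rot: [0.999, -0.005, -0.024, -0.037]
ft_force: [1.0, 1.9, 1.7]
grip_width: 0.0003
```

Run:
```python
from lev import *
lv([0,0])
```

```text
grip rel [0.0042 0.029 ] 0.0293 ang -1.426 z [-0.048  0.075 -0.996] [0.5355 0.2261 0.1255] [1.  1.9 1.7] 0.000322622991676336
```

Emit:
play_rows:
  deltas: [0,0,0.1,0.22,0,0,0,0.08,0.22,0,0,0,0.06,0.2,0,0,0,0.02,0.15,0,0,0,0,0.12,0,0,0,0,0.12,0]

```text
clock: 61.82
eef_pos: [0.5329, 0.2122, 0.0789]
tool_rot: [0.999, -0.006, -0.02, -0.038]
ft_force: [-13.1, -7.5, 41.1]
grip_width: -0.0001
```

Run:
```python
from lev import *
lv([0,0])
```

```text
grip rel [0.0018 0.015 ] 0.0151 ang -1.452 z [-0.039  0.076 -0.996] [0.5329 0.2122 0.0789] [-13.1  -7.5  41.1] -0.00014406901109987396
```

Emit:
play_rows:
  deltas: [0,0,0,-0.3,0,0,0,0,-0.6,0,0,0,0,-0.8,0,0,0,0,-0.8,0,0,0,0.8,0,0,0,0,0.9,0,0,0,0,0.9,0,0,0,0,0.9,0,0,0,0,0.9,0,0,0,0,0.9,0,0,0,0,0,0,0,0,0,0,0,0]

```text
clock: 63.32
eef_pos: [0.5304, -0.1227, 0.2005]
tool_rot: [0.999, -0.001, -0.027, -0.037]
ft_force: [0.1, -0.4, 0.4]
grip_width: -0.0004
```

Run:
```python
from lev import *
lv([0,0]); snap('top'); snap('side')
a=cv2.imread('last_top.png')[140:260,165:325]; b=cv2.imread('last_side.png')[195:345,190:390]
cv2.imwrite('pics/v16.png',np.hstack([cv2.resize(a,(400,300),interpolation=cv2.INTER_CUBIC),cv2.resize(b,(400,300),interpolation=cv2.INTER_CUBIC)]))
print(cv2.imread('last_top.png',0)[152:158,252:268])
```

```text
grip rel [ 0.0082 -0.3199] 0.32 ang 1.545 z [-0.055  0.075 -0.996] [ 0.5304 -0.1227  0.2005] [ 0.1 -0.4  0.4] -0.000373134668155171
[[145 143 144 141  97  98 150 148  99 120 119  58 120 120 118 120]
 [ 36 114 115 114 111 113 174 210  83 213 211  82 215 214 171 213]
 [ 20  86 113 113 111 113 176 212 213 211 174  60 216 216 213 212]
 [ 19  87 111 112 111 113 176 214 213 209 133  77 213 211 109 108]
 [ 23  37  96 139 173 190 179 211 175  67  59  59  68  59  20  19]
 [ 88  84 148 146 214 212 140 101 133  60  60  59  26  21  22  23]]
```

View pics/v16.png

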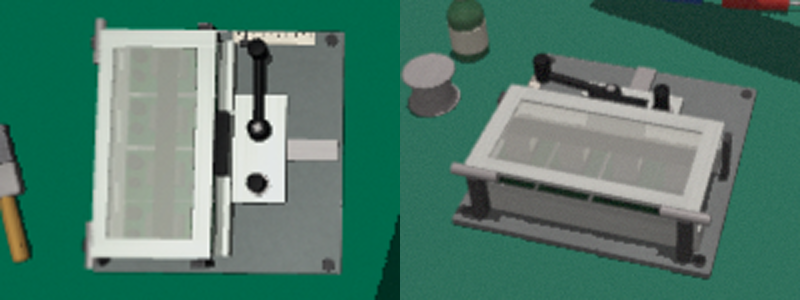

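The cover is shut and level on its stops, with the boards visible through the window. The pointer pixels haven't changed (about 1.4 mm off the line), the lever is clamped, and the arm is clear. Handing in.

```bash
python3 -c "
from workcell import ticket
print(ticket.job_done())"
```

```text
the job is handed in; nothing more can be done
None
```

The frame is set up and the job is handed in. All four boards are in the bay, the rail is clamped near the mark and the cover is shut. The hand-in gives no verdict, so this rests on my own checks.

- **Rail and clamp:** I opened the lever, slid the rail to the long line and clamped it again. Closing the lever dragged the rail about 2 to 2.7 mm past the line. I pulled it back by the knob while clamped, with up to about 50 N. The last image reading put the pointer about 1.4 mm off the line (limit 3 mm), with the lever against its stop.
- **Boards:** With the cover still open, image fits put the board centres at frame x of about -90, -33, 28 and 89 mm and y of about 30 mm, square to within about 1°. The fitted gap between the first two boards was 57.4 mm, just under the 58 mm you asked for. The gripper positions at release suggested about 60 mm. I did not settle which is right, but the picture showed no overlap.
- **Flatness:** I judged the boards flat from the gripper height at release and the top view. I did not measure their height or tilt directly.
- **Cover:** It is shut. The fingertips stopped at 78.9 mm with 41 N, against a nominal 79 mm, and the last picture shows the cover level on its stops.
- **Tools and other things:** The arm did not handle any of them, and those in the last view look unmoved. The run took about 63 s of the 210 s allowed.

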